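# Seat the pocket scale against the rail and the red stop

### The job

With the fingertips, push the black pocket scale along the bench until its long side lies flat against the dark steel rail and its end touches the red stop (not the blue one). Only slide it: never lift or tip it or press hard on it. Leave everything else on the bench where it is, and finish with the hand clear.

Things in the scene. Friction and masses are not known exactly. Their poses are not given: they have to be found in the camera images.
- scale: Loose black pocket scale, lid closed, 80 (x) x 119 (y) x 22 mm, 0.22 to 0.37 kg. Origin: on its underside; long sides at x = -40 and +40 mm, plain end at y = +58, display end at y = -61 mm. Its sides are upright to 14 mm, the lid above is 1 mm narrower. Starts on the robot's side of the rail, between the stops, clear of all three, +x side towards the rail, turned up to 0.35 rad from it.
- rail: Dark grey steel bar fixed on the bench, 360 mm long (y), 22 mm deep, 16 mm high (screw heads 18 mm). Origin: bench level, on its front face, mid length. y runs along the bar, x points into it, away from the robot: the front face is the plane x = 0, and the scale flat against it has its origin at x = -40 mm.
- red_stop: Red end stop clamped on the rail, fixed, 20 mm wide; its arm stands out 44 mm in front of the rail's face, 16 mm high; clamp knob over the rail to 35 mm. Origin: on the rail's front face line, bench level, mid width (flat sides at y = -10 and +10 mm); axes as the rail's. It is near the left or the right end of the rail, the blue stop near the other, 0.30 to 0.32 m apart.
- blue_stop: The same stop in blue at the other end of the rail, fixed; not to be used. Origin and axes as for the red stop.
- spacer_post: White upright post, 17 mm across, 60 mm high, loose, standing outside the left-hand stop; leave alone. Origin: centre of underside.
- rubber_foot: Dark grey round rubber foot, 29 mm across, 16 mm high, loose, outside the right-hand stop; leave alone. Origin: centre of underside.
- sample_jar: Clear jar with a red lid, 57 mm across, 75 mm high, loose, on the left of the bench; leave alone. Origin: centre of underside.
- tape_roll: Roll of cream masking tape lying flat, 98 mm across, 25 mm high, loose, on the right of the bench; leave alone. Origin: centre of underside.
- screwdriver: Screwdriver with a red handle, lying, 187 mm long (y), 27 mm high, loose, on the left, pointing away from the robot; leave alone. Origin: underside, mid length.
- dust_brush: Flat wooden brush, lying, 153 mm long (y), 30 mm wide, 11 mm high, loose, on the right, pointing away from the robot; leave alone. Origin: underside, mid length.
Mind the look-alikes: they are no part of the job. Several things look just like the scale: the one meant starts farthest to the robot's left. Several things have the shape of the red_stop; the one meant has the colours described above.

How it is judged:
At the end, for the whole second after the job is handed in: The scale lies level and still on the bench, its long side against the rail (centre line within 5 mm of 40 mm from the face, parallel to it within 0.035 rad), its end within 6 mm of the red stop's flat side (x of scale in the frame of rail between -0.045 and -0.035 m and (y of scale in the frame of red_stop between -0.074 and -0.06 m or y of scale in the frame of red_stop between 0.06 and 0.077 m) and angle between the y axis of scale and the y axis of rail, either way round below 0.035 rad and angle between scale's own z axis and vertical below 0.04 rad and height (world z) of scale below 0.004 m and linear speed of scale below 0.01 m/s); the robot touches nothing.
It fails at once if the scale is lifted more than 8 mm or tipped more than 0.15 rad (height (world z) of scale above 0.008 m or angle between scale's own z axis and vertical above 0.15 rad).
It fails at once if the fingers press on the scale with more than 60 N (contact force between the fingers and scale above 60 N).
It fails at once if another loose thing is moved more than 15 mm (distance of any of spacer_post, rubber_foot, sample_jar, tape_roll, screwdriver, dust_brush from where it was at the start of the episode above 0.015 m).
It also fails if it takes over 51 s, if anything falls off the work surface, if the arm or the gripper's body presses on something with over 40 N, if the wrist force passes 120 N, or if a joint passes its speed limit or range.

### The arm

A 6-joint arm with a two-finger parallel gripper is mounted at the origin on a cart in front of the work surface, level with it; the furniture and walls round the work are solid. World frame = base frame: x ahead of the robot, y to its left, z up, the work surface at z = 0. Lengths are in m, angles in rad, forces in N, time in s.
With the tool pointing down it reaches from about 0.225 to 0.875 m from the base axis. Payload 3.4 kg.
Tool frame: the origin (TCP) lies at the very end of the fingers, on their centre line; the grasp point (between the pads) lies manip.pinch_z behind it (manip.pinch_z is the distance from the TCP to the grasp point, in m); z points along the fingers, y is the direction in which the jaws open and shut (so a half turn about z gives the same grasp; the last joint's range is limited). The gripper opens to 85 mm and grips with 20 to 120 N. Pads are 22 mm wide; open, the fingers measure 114 mm over their backs; the gripper's body (76 mm by 85 mm) begins 54 mm behind the grasp point. The pads swing forward as they close: fully open they stand 13 mm farther back than shut.
Start: joints at [-1.412, 0.276, 1.505, -0, 1.361, -0.121], TCP at [0.159, -0.553, 0.208] pointing down, gripper open.
Joint ranges: [-2.89, 2.89], [-0.75, 2.08], [0.22, 2.7], [-1.18, 4.32], [0.11, 2.71], [-2.7, 2.7]. Speed limits (rad/s): [2.57, 2.57, 3.14, 3.14, 3.14, 3.14].

### API

Orientations are given as a unit quaternion [w, x, y, z].
In Python, from rig import manip, imaging, workorder gives the robot as it stands.
- The arm moves only by the tool apply_moves, never from a script. Its argument "moves" is one flat list of numbers, 7 for each row, row after row: the finger opening in m, from 0 to 0.0854, then the shift along the tool's x, y, z in m, then the turn, a rotation vector about the tool's x, y, z in rad. In form: [jaw, tx, ty, tz, rx, ry, rz, jaw, tx, ty, tz, rx, ry, rz, ...]. A call has exactly 8 rows; each row shifts and turns the pose as measured when the row begins, along the tool's axes as they then stand; what a row does not reach is not made up. A row lasts 1/12 s, in which the tool goes at most 41.7 mm and 7.16 degrees, less where a joint would pass 70% of its speed; a pose out of reach is approached as far as the arm can. A call with a gripper value outside its range is refused whole. The fingers move at their own pace and stop on an object; "newtons" is the grip in N (left out, the last holds). Time passes only in rows, so rows that do not move let the fingers close, or fill a call up. It gives the time, the measured TCP pose, the force and the opening at its end, in the units of the state.
- manip.get_state(): the state, without advancing time (a new reading comes with each control period).
- imaging.get_image(name): name is "side" or "top" or "wrist"; returns a dict with "image" (400x640x3 uint8, red, green, blue), "range_z" (400x640 float32, m along the optical axis (not along the pixel's ray), 0 where there is no reading), "fx", "fy", "cx", "cy" (pixels), "R" (3x3) and "t" (3): a world point X has camera coordinates R X + t. Camera axes: x right, y down, z forward; pixel columns grow to the right and rows downward; lengths in m; the calibration is good to about 2 mm. A picture is of the moment at which its call begins.
- workorder.sign_off(): hands the job in, once; it reports no verdict.
The state is a dict: "clock": time; "qpos": joint angles; "qd": joint speeds; "effort": joint torques, N m; "position": TCP position; "ee_rot": TCP orientation; "contact_force": force on the tool from outside, world axes, zero at the start; "moment": the same for the moment, N m; "width": finger opening in m.
Only numpy, scipy, OpenCV 4.12 (cv2) and the standard library are available. Lean on these libraries where they do the work, as an engineer would, in place of code of your own. Each camera call takes 0.05 s, during which the arm holds its last target.

## Working session

There is one attempt and no reset: what is moved stays moved. The work goes in short steps, Python scripts to look and compute and a tool call to move; the robot and the scene stay as the last step left them, time stands still between calls to the robot, and variables do not carry over. Pictures are saved under pics/ and viewed, and the job is handed in when it is done.

Besides the shell and the picture viewer there is one more tool, called in YAML: its name, and indented under it one key for each argument. apply_moves: Moves the arm, as the interface text tells. Its arguments: {"type":"object","properties":{"moves":{"type":"array"},"newtons":{"type":"number"}},"required":["moves"]}

```bash
mkdir -p pics; cat > h.py <<'E'
import numpy as np,cv2
from rig import manip,imaging,workorder
def grab(n,f):
    d=imaging.get_image(n); cv2.imwrite('pics/'+f+'.png',d['image'][:,:,::-1]); np.savez('pics/'+f+'.npz',**{k:np.asarray(v) for k,v in d.items()}); return d
def load(f): return dict(np.load('pics/'+f+'.npz'))
def ray(d,u,v,z):
    u=np.atleast_1d(u).astype(float);v=np.atleast_1d(v).astype(float)
    r=np.stack([(u-d['cx'])/d['fx'],(v-d['cy'])/d['fy'],np.ones_like(u)],1)@d['R']
    c=-d['R'].T@d['t']; s=(z-c[2])/r[:,2]; return c+r*s[:,None]
def cloud(d):
    v,u=np.mgrid[0:400,0:640]; Z=d['range_z']
    P=np.stack([(u-d['cx'])/d['fx']*Z,(v-d['cy'])/d['fy']*Z,Z],-1)
    return (P-d['t'])@d['R']
E
python3 - <<'E'
from h import *
print(manip.get_state(),manip.pinch_z)
for n in('top','side'):
    d=grab(n,n+'0'); print(n,-d['R'].T@d['t'],d['R'])
E
```

```text
{'clock': 0.0, 'qpos': array([-1.41200095e+00,  2.76616145e-01,  1.50615743e+00, -1.17094737e-05,
        1.36075621e+00, -1.21013753e-01]), 'qd': array([-5.42472945e-04, -6.14601028e-05, -2.77595947e-04, -9.44750409e-04,
        2.45754624e-04,  4.71241549e-04]), 'effort': array([ 4.64190889e-04, -4.16774762e+01, -2.45804268e+01, -1.45202762e-04,
        1.11249115e-02,  9.88545906e-06]), 'position': array([ 0.1586857 , -0.55204111,  0.20741806]), 'ee_rot': array([-9.68284710e-04,  9.90228674e-01,  1.39449761e-01, -2.40197620e-05]), 'contact_force': array([-0.02341114,  0.4008355 ,  0.22563125]), 'moment': array([ 0.02945745,  0.03091203, -0.01753365]), 'width': 0.08519885767672032} 0.0187
top [ 0.35922182 -0.03394378  1.13993034] [[-0.00419657 -0.99954115 -0.02999802]
 [-0.98802491  0.00877139 -0.15404492]
 [ 0.15423736  0.02899233 -0.98760836]]
side [ 0.4234664  -0.68316037  0.62782527] [[ 0.98837567 -0.15124305  0.01546217]
 [-0.08989158 -0.66338802 -0.74285654]
 [ 0.1226093   0.73283141 -0.66927206]]
```

View pics/top0.png

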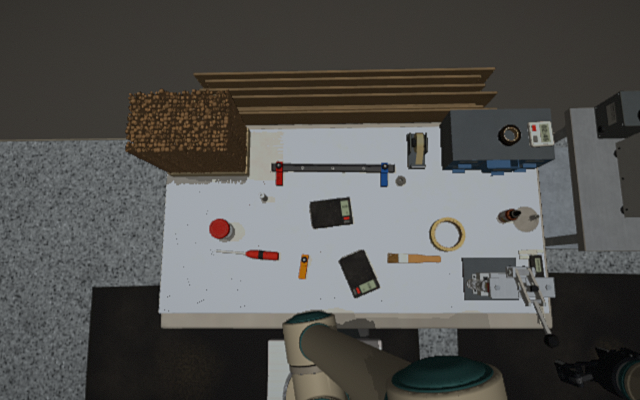

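View pics/side0.png

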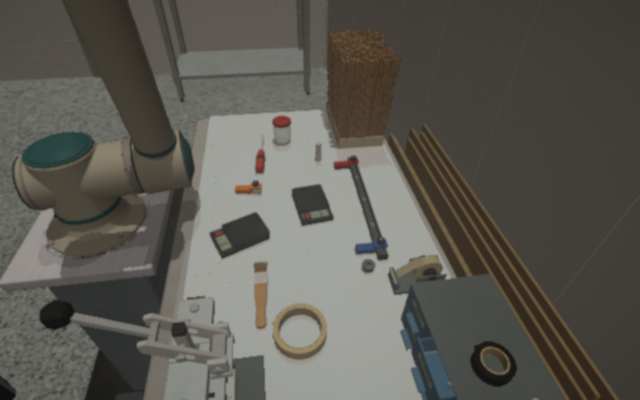

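```bash
python3 - <<'E'
from h import *
d=load('top0'); im=d['image'][:,:,::-1]
cv2.imwrite('pics/crop0.png',cv2.resize(im[140:300,240:420],None,fx=4,fy=3.7,interpolation=cv2.INTER_CUBIC))
hsv=cv2.cvtColor(im.copy(),cv2.COLOR_BGR2HSV)
P=cloud(d)
V=hsv[...,2]; print(im[212,325],im[168,330],im[200,300])
dark=(V<75).astype(np.uint8); 
m=np.zeros_like(dark); m[185:240,295:365]=dark[185:240,295:365]
n,l,s,c=cv2.connectedComponentsWithStats(m); k=1+np.argmax(s[1:,4]); m=(l==k).astype(np.uint8)
cn=max(cv2.findContours(m,0,1)[0],key=cv2.contourArea)
print('scale',s[k], 'cloud z',np.median(P[...,2][m>0]))
w=ray(d,cn[:,0,0],cn[:,0,1],0.018)[:,:2]
r=cv2.minAreaRect((w*1000).astype(np.float32)); print(r, cv2.boxPoints(r))
# rail
a=np.zeros_like(dark); a[158:180,287:379]=dark[158:180,287:379]
lo=[(u,np.where(a[:,u])[0]) for u in range(290,377,4)]
b=np.array([(u,x.max()+.5) for u,x in lo if len(x)]); print(b[:,1], [len(x) for u,x in lo])
wr=ray(d,b[:,0],b[:,1],0.0)
for z in(0,.016):
  wr=ray(d,b[:,0],b[:,1],z); print('rail',z,np.polyfit(wr[:,1],wr[:,0],1))
for nm,h in(('red',((hsv[...,0]<6)|(hsv[...,0]>174))),('blue',(hsv[...,0]>100)&(hsv[...,0]<130))):
  mm=(h&(hsv[...,1]>150)&(V>60)).astype(np.uint8); q=np.zeros_like(mm); q[150:195,265:400]=mm[150:195,265:400]
  v,u=np.nonzero(q); print(nm,u.min(),u.max(),v.min(),v.max())
  for vv in range(v.min(),v.max()+1):
    uu=u[v==vv]
    if len(uu): x=ray(d,[uu.min()-.5,uu.max()+.5],[vv,vv],.016); print(vv,uu.min(),uu.max(),x[:,:2].round(3).tolist())
E
```

```text
[32 33 35] [63 65 66] [174 168 162]
scale [310 197  43  32 936] cloud z 0.02271347643377928
((509.0393981933594, -21.029098510742188), (79.311767578125, 117.74333953857422), 7.0464277267456055) [[462.46106   32.533188]
 [476.90506  -84.32085 ]
 [555.61774  -74.591385]
 [541.1737    42.26265 ]]
[170.5 171.5 171.5 171.5 171.5 171.5 171.5 171.5 171.5 171.5 171.5 171.5
 171.5 171.5 171.5 171.5 171.5 171.5 171.5 171.5 172.5 171.5] [7, 8, 8, 4, 8, 8, 8, 8, 8, 8, 8, 5, 7, 7, 7, 7, 7, 7, 4, 7, 8, 7]
rail 0 [0.01726803 0.63606805]
rail 0.016 [0.01726803 0.63219048]
red 276 282 162 184
162 277 281 [[0.663, 0.139], [0.663, 0.124]]
163 281 282 [[0.659, 0.127], [0.659, 0.121]]
164 281 281 [[0.656, 0.127], [0.656, 0.124]]
167 281 281 [[0.647, 0.127], [0.647, 0.124]]
168 276 282 [[0.644, 0.142], [0.644, 0.121]]
169 276 282 [[0.641, 0.142], [0.641, 0.121]]
170 276 282 [[0.638, 0.142], [0.638, 0.121]]
171 276 281 [[0.635, 0.142], [0.635, 0.124]]
172 277 282 [[0.632, 0.139], [0.632, 0.121]]
173 277 282 [[0.629, 0.139], [0.629, 0.121]]
174 277 281 [[0.626, 0.139], [0.626, 0.124]]
175 277 281 [[0.623, 0
[... 726 characters left out ...]
71 381 387 [[0.632, -0.169], [0.631, -0.189]]
172 381 386 [[0.629, -0.169], [0.628, -0.186]]
173 381 386 [[0.626, -0.169], [0.625, -0.186]]
174 381 386 [[0.623, -0.169], [0.622, -0.186]]
175 381 386 [[0.62, -0.169], [0.619, -0.186]]
176 381 386 [[0.617, -0.169], [0.616, -0.186]]
177 381 386 [[0.614, -0.168], [0.613, -0.186]]
178 381 386 [[0.611, -0.168], [0.61, -0.186]]
179 381 386 [[0.608, -0.168], [0.607, -0.186]]
180 381 386 [[0.605, -0.168], [0.604, -0.186]]
181 381 386 [[0.602, -0.168], [0.601, -0.186]]
182 381 386 [[0.599, -0.168], [0.598, -0.186]]
183 381 386 [[0.596, -0.168], [0.595, -0.185]]
184 381 386 [[0.593, -0.168], [0.592, -0.185]]
185 381 386 [[0.59, -0.168], [0.589, -0.185]]
```

View pics/crop0.png

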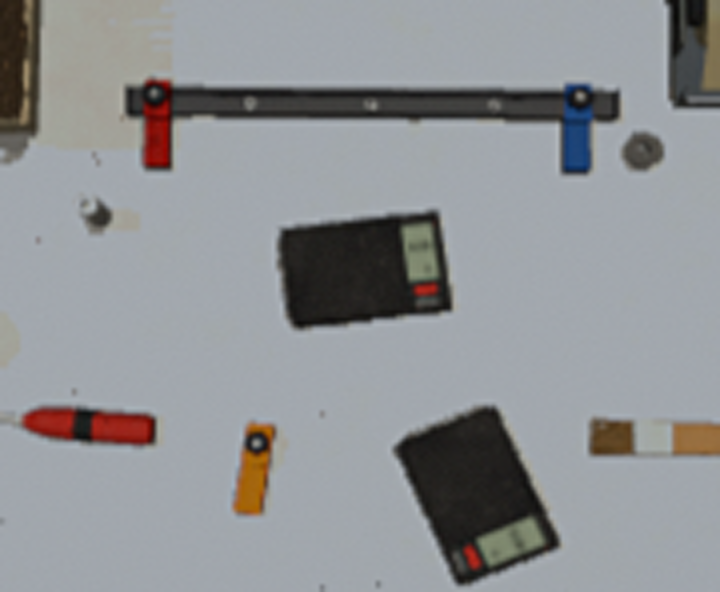

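```bash
cat >> h.py <<'E'
from scipy.spatial.transform import Rotation as Ro
def st():
    s=manip.get_state(); w,x,y,z=s['ee_rot']; R=Ro.from_quat([x,y,z,w]).as_matrix()
    yaw=np.arctan2(R[1,0],R[0,0]); print('t',round(s['clock'],2),'p',s['position'].round(4),'yaw',yaw.round(3),'tilt',np.degrees(np.arccos(-R[2,2])).round(2),'F',s['contact_force'].round(1),'w',round(s['width'],4)); return s,R,yaw
def plan(tgt,yaw,n):
    s,R,y0=st(); p=s['position']; dl=np.array(tgt)-p
    rot=Ro.from_matrix(R); goal=Ro.from_euler('z',yaw)*Ro.from_quat([1,0,0,0])
    rv=(rot.inv()*goal).as_rotvec()/n
    for i in range(n):
        print((rot.inv().apply(dl/n)).round(4).tolist(),rv.round(3).tolist()); rot=rot*Ro.from_rotvec(rv)
E
python3 -c "
from h import *
plan([0.43,-0.024,0.15],-0.018,16)"
```

```text
t 0.1 p [ 0.1587 -0.5521  0.2075] yaw 0.28 tilt 0.09 F [-0.1  0.  -0.9] w 0.0852
[0.0254, -0.027, 0.0036] [-0.0, 0.0, 0.019]
[0.0249, -0.0275, 0.0036] [-0.0, 0.0, 0.019]
[0.0244, -0.028, 0.0036] [-0.0, 0.0, 0.019]
[0.0239, -0.0284, 0.0036] [-0.0, 0.0, 0.019]
[0.0233, -0.0289, 0.0036] [-0.0, 0.0, 0.019]
[0.0228, -0.0293, 0.0036] [-0.0, 0.0, 0.019]
[0.0222, -0.0297, 0.0036] [-0.0, 0.0, 0.019]
[0.0217, -0.0301, 0.0036] [-0.0, 0.0, 0.019]
[0.0211, -0.0305, 0.0036] [-0.0, 0.0, 0.019]
[0.0205, -0.0309, 0.0036] [-0.0, 0.0, 0.019]
[0.02, -0.0313, 0.0036] [-0.0, 0.0, 0.019]
[0.0194, -0.0316, 0.0036] [-0.0, 0.0, 0.019]
[0.0188, -0.032, 0.0036] [-0.0, 0.0, 0.019]
[0.0182, -0.0323, 0.0036] [-0.0, 0.0, 0.019]
[0.0176, -0.0327, 0.0036] [-0.0, 0.0, 0.019]
[0.017, -0.033, 0.0036] [-0.0, 0.0, 0.019]
```

apply_moves:
  moves: [0.05, 0.025, -0.027, 0, 0, 0, 0.02, 0.05, 0.025, -0.0275, 0, 0, 0, 0.02, 0.05, 0.0245, -0.028, 0, 0, 0, 0.02, 0.05, 0.024, -0.0285, 0, 0, 0, 0.02, 0.05, 0.0235, -0.029, 0, 0, 0, 0.02, 0.05, 0.023, -0.0295, 0, 0, 0, 0.02, 0.05, 0.022, -0.03, 0, 0, 0, 0.02, 0.05, 0.0215, -0.03, 0, 0, 0, 0.02]
  newtons: 30

```text
clock: 0.77
position: [0.297, -0.2846, 0.202]
ee_rot: [-0.002, 0.999, 0.049, -0.002]
contact_force: [0.6, 0.2, -0.2]
width: 0.0501
```

```bash
python3 -c "
from h import *
plan([0.43,-0.024,0.12],-0.018,10)"
```

```text
t 0.77 p [ 0.297  -0.2846  0.202 ] yaw 0.099 tilt 0.33 F [ 0.6  0.2 -0.2] w 0.0501
[0.0158, -0.0246, 0.0083] [-0.0, 0.0, 0.012]
[0.0155, -0.0248, 0.0083] [-0.0, 0.0, 0.012]
[0.0152, -0.025, 0.0083] [-0.0, 0.0, 0.012]
[0.0149, -0.0251, 0.0083] [-0.0, 0.0, 0.012]
[0.0147, -0.0253, 0.0082] [-0.0, 0.0, 0.012]
[0.0144, -0.0255, 0.0082] [-0.0, 0.0, 0.012]
[0.0141, -0.0257, 0.0082] [-0.0, 0.0, 0.012]
[0.0137, -0.0258, 0.0082] [-0.0, 0.0, 0.012]
[0.0134, -0.026, 0.0082] [-0.0, 0.0, 0.012]
[0.0131, -0.0261, 0.0082] [-0.0, 0.0, 0.012]
```

apply_moves:
  moves: [0.05, 0.0195, -0.03, 0.006, 0, 0, 0.014, 0.05, 0.019, -0.031, 0.006, 0, 0, 0.014, 0.05, 0.0185, -0.031, 0.006, 0, 0, 0.014, 0.05, 0.018, -0.0315, 0.006, 0, 0, 0.014, 0.05, 0.0175, -0.0315, 0.006, 0, 0, 0.014, 0.05, 0.017, -0.032, 0.006, 0, 0, 0.014, 0.05, 0.0165, -0.032, 0.006, 0, 0, 0.014, 0.05, 0.016, -0.032, 0.006, 0, 0, 0.014]

```text
clock: 1.43
position: [0.4299, -0.0126, 0.1532]
ee_rot: [-0.001, 1.0, -0.011, -0.0]
contact_force: [1.8, -0.8, 0.6]
width: 0.05
```

```bash
python3 -c "
from h import *
plan([0.432,-0.024,0.03],-0.018,8); grab('wrist','w1')"
```

```text
t 1.43 p [ 0.4299 -0.0126  0.1532] yaw -0.021 tilt 0.11 F [ 1.8 -0.8  0.6] w 0.05
[0.0003, 0.0014, 0.0154] [-0.0, 0.0, -0.0]
[0.0003, 0.0014, 0.0154] [-0.0, 0.0, -0.0]
[0.0003, 0.0014, 0.0154] [-0.0, 0.0, -0.0]
[0.0003, 0.0014, 0.0154] [-0.0, 0.0, -0.0]
[0.0003, 0.0014, 0.0154] [-0.0, 0.0, -0.0]
[0.0003, 0.0014, 0.0154] [-0.0, 0.0, -0.0]
[0.0003, 0.0014, 0.0154] [-0.0, 0.0, -0.0]
[0.0003, 0.0014, 0.0154] [-0.0, 0.0, -0.0]
```

View pics/w1.png

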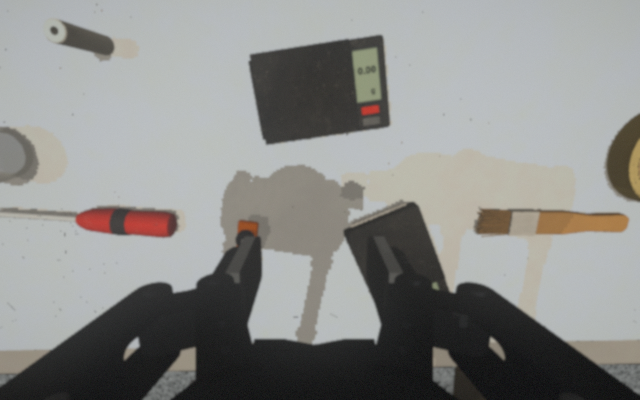

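The wrist picture shows the target scale ahead at (320,90). The look-alike scale (395,240) and the orange stop (248,228) lie near the line below the fingers, so I measure both before going down.

```bash
python3 - <<'E'
from h import *
d=load('top0'); im=d['image']; hsv=cv2.cvtColor(im,cv2.COLOR_RGB2HSV)
m=np.zeros((400,640),np.uint8); m[244:302,335:385]=(hsv[244:302,335:385,2]<75)
cn=max(cv2.findContours(m,0,1)[0],key=cv2.contourArea)
print(cv2.boxPoints(cv2.minAreaRect((ray(d,cn[:,0,0],cn[:,0,1],.02)[:,:2]*1000).astype(np.float32))))
m=np.zeros((400,640),np.uint8); m[240:290,290:320]=((hsv[...,1]>150)&(hsv[...,0]>8)&(hsv[...,0]<25))[240:290,290:320]
v,u=np.nonzero(m); w=ray(d,u,v,.016); print('orange',w.min(0),w.max(0))
v,u=np.array([196]),np.array([264]); print('post base~',ray(d,264,199,0.03))
E
```

```text
[[ 266.41156   -85.86954 ]
 [ 296.1371   -156.93979 ]
 [ 404.02142  -111.81654 ]
 [ 374.2959    -40.746292]]
orange [0.32231422 0.04745934 0.016     ] [0.38717311 0.07017354 0.016     ]
post base~ [[0.54870715 0.17198976 0.03      ]]
```

apply_moves:
  moves: [0.05, 0.0005, 0.0015, 0.018, 0, 0, 0, 0.05, 0.0005, 0.0015, 0.018, 0, 0, 0, 0.05, 0.0005, 0.0015, 0.018, 0, 0, 0, 0.05, 0.0005, 0.0015, 0.018, 0, 0, 0, 0.05, 0, 0.0015, 0.018, 0, 0, 0, 0.05, 0, 0.0015, 0.018, 0, 0, 0, 0.05, 0, 0.0015, 0.014, 0, 0, 0, 0.05, 0, 0.0015, 0.01, 0, 0, 0]

```text
clock: 2.15
position: [0.4366, -0.012, 0.0153]
ee_rot: [-0.005, 1.0, -0.001, 0.002]
contact_force: [-0.7, 0.5, -0.0]
width: 0.0502
```

```bash
python3 -c "
from h import *
plan([0.432,-0.024,0.006],-0.018,8); grab('side','s2');d=load('s2');cv2.imwrite('pics/s2c.png',cv2.resize(d['image'][150:270,200:380,::-1],None,fx=4,fy=4))
P=cloud(d);
z=P[...,2];m=(abs(P[...,0]-.432)<.02)&(abs(P[...,1]+.024)<.05)&(z>.004)&(z<.05);print(m.sum(),np.sort(z[m])[:8])"
```

```text
t 2.15 p [ 0.4366 -0.012   0.0153] yaw -0.003 tilt 0.59 F [-0.7  0.5 -0. ] w 0.0502
[-0.0006, 0.0015, 0.0012] [-0.001, -0.001, 0.002]
[-0.0006, 0.0015, 0.0012] [-0.001, -0.001, 0.002]
[-0.0006, 0.0015, 0.0012] [-0.001, -0.001, 0.002]
[-0.0006, 0.0015, 0.0012] [-0.001, -0.001, 0.002]
[-0.0006, 0.0015, 0.0012] [-0.001, -0.001, 0.002]
[-0.0006, 0.0015, 0.0012] [-0.001, -0.001, 0.002]
[-0.0005, 0.0015, 0.0012] [-0.001, -0.001, 0.002]
[-0.0005, 0.0015, 0.0012] [-0.001, -0.001, 0.002]
14 [0.04141669 0.04174868 0.04347889 0.04349303 0.04382944 0.0444697
 0.04522335 0.04523057]
```

View pics/s2c.png

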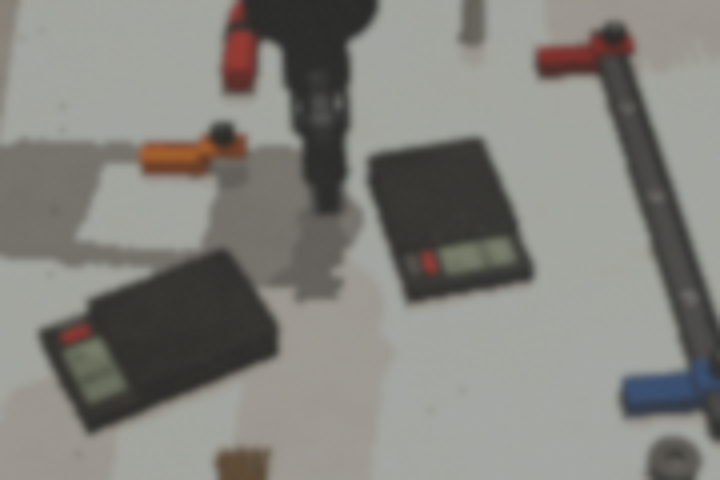

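Side crop: the near fingertip ends at about crop (327,212), full picture (282,203), in clear space short of the scale. I'll work out its height from that.

```bash
python3 -c "
from h import *
d=load('s2')
for z in (0.01,.015,.02,.025,.03):
  for y in (-.037,-.0515):
    c=d['R']@np.array([.4366,y,z])+d['t'];print(z,y,d['fx']*c[0]/c[2]+d['cx'],d['fy']*c[1]/c[2]+d['cy'])
"
```

```text
0.01 -0.037 281.9534864991771 211.55662579339793
0.01 -0.0515 282.3958004840914 215.69463757089858
0.015 -0.037 281.8391055288359 210.0724454415417
0.015 -0.0515 282.2817221732152 214.2082578393811
0.02 -0.037 281.72385656050875 208.57700215361857
0.02 -0.0515 282.1667676034947 212.7104609210583
0.025 -0.037 281.60772967615446 207.07016723547753
0.025 -0.0515 282.0509266399202 211.20111476214268
0.03 -0.037 281.4907148060515 205.55181002480023
0.03 -0.0515 281.9341889905786 209.68008526447923
```

```bash
python3 -c "
from h import *
d=load('s2');P=cloud(d)
for v in range(190,216,2): print(v,[P[v,u].round(3).tolist() for u in (278,281,284)], d['image'][v,281])
"
```

```text
190 [[0.431, -0.072, 0.11], [0.438, -0.058, 0.097], [0.445, -0.05, 0.089]] [45 46 44]
192 [[0.431, -0.065, 0.098], [0.437, -0.063, 0.096], [0.423, -0.683, 0.628]] [46 47 45]
194 [[0.43, -0.067, 0.094], [0.437, -0.068, 0.094], [0.443, -0.068, 0.093]] [47 47 45]
196 [[0.43, -0.041, 0.065], [0.437, -0.048, 0.07], [0.444, -0.05, 0.071]] [46 46 44]
198 [[0.43, -0.042, 0.06], [0.437, -0.046, 0.062], [0.443, -0.05, 0.065]] [46 46 43]
200 [[0.429, -0.044, 0.055], [0.436, -0.042, 0.053], [0.443, -0.05, 0.058]] [46 46 44]
202 [[0.429, -0.041, 0.046], [0.436, -0.05, 0.054], [0.443, -0.049, 0.051]] [50 50 48]
204 [[0.429, 0.001, 0.001], [0.436, -0.0, 0.001], [0.444, -0.001, 0.001]] [89 87 82]
206 [[0.428, -0.006, 0.001], [0.436, -0.006, -0.0], [0.443, -0.006, -0.001]] [100  97  91]
208 [[0.428, -0.013, 0.0], [0.435, -0.015, 0.001], [0.443, -0.015, 0.0]] [100  98  92]
210 [[0.427, -0.02, 0.0], [0.435, -0.02, -0.0], [0.442, -0.021, -0.0]] [99 97 93]
212 [[0.427, -0.027, 0.0], [0.434, -0.028, 0.0], [0.442, -0.03, 0.001]] [100  98  93]
214 [[0.427, -0.034, 0.0], [0.434, -0.034, -0.001], [0.441, -0.037, 0.001]] [100  97  92]
```

```bash
python3 -c "
from h import *
d=grab('wrist','w2');P=cloud(d);st()
z=P[...,2];ok=d['range_z']>0
c=-d['R'].T@d['t'];print(c)
m=ok&(abs(P[...,0]-.437)<.03)&(abs(P[...,1]+.012)<.06)&(z>.005)&(z<.09)
print(m.sum(),np.percentile(z[m],[0,1,5,10,50]))
v,u=np.nonzero(m&(z<.05));print(u.min(),u.max(),v.min(),v.max())
for s in(-1,1):
  q=m&(z<.05)&(s*(P[...,1]+.012)>0);print(P[q].min(0),P[q].max(0))
"
```

```text
t 2.25 p [ 0.4356 -0.0119  0.0151] yaw -0.003 tilt 0.57 F [-0.6  0.6  1.1] w 0.05
[ 0.50273824 -0.01381575  0.17914214]
6565 [0.0204097  0.02197318 0.04487144 0.0492313  0.07338151]
227 401 180 284
[ 0.42313804 -0.05055996  0.03934114] [ 0.44615352 -0.03662631  0.04998963]
[0.42396132 0.00804019 0.0204097 ] [0.46699047 0.03182061 0.04999485]
```

View pics/w2.png

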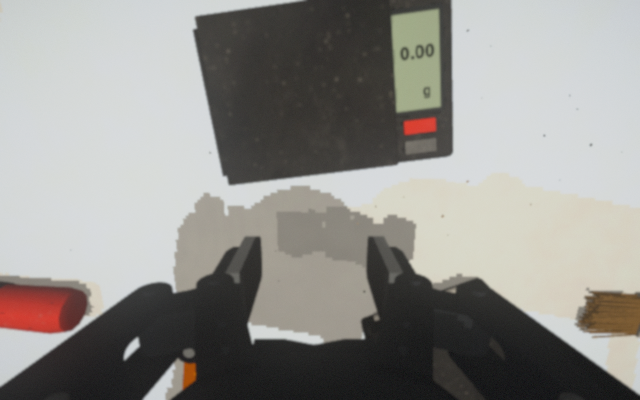

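Both cameras put the fingertips higher than the TCP reading suggests (about 0.04 m against 0.015 m). I'll lower in small steps and measure again.

apply_moves:
  moves: [0.05, -0.001, 0.003, 0.003, 0, 0, 0.002, 0.05, -0.001, 0.003, 0.003, 0, 0, 0.002, 0.05, -0.001, 0.003, 0.003, 0, 0, 0.002, 0.05, -0.001, 0.003, 0.003, 0, 0, 0.002, 0.05, 0, 0.002, 0.002, 0, 0, 0.002, 0.05, 0, 0, 0, 0, 0, 0.002, 0.05, 0, 0, 0, 0, 0, 0, 0.05, 0, 0, 0, 0, 0, 0]

```text
clock: 2.92
position: [0.4333, -0.0284, 0.0023]
ee_rot: [-0.004, 1.0, -0.009, 0.004]
contact_force: [-0.1, 0.0, 0.4]
width: 0.0499
```

```bash
python3 -c "
from h import *
s,_,_=st()
for n in('wrist','side'):
  d=grab(n,n+'3');P=cloud(d);z=P[...,2]
  p=s['position']
  q=(d['range_z']>0)&(abs(P[...,0]-p[0])<.016)&(abs(P[...,1]-p[1])<.05)&(z>.004)&(z<.06)
  for s_ in(-1,1):
    r=q&(s_*(P[...,1]-p[1])>0);print(n,s_,r.sum(),np.percentile(z[r],[0,1,2,5]) if r.sum() else '', P[r].min(0) if r.sum() else '',P[r].max(0)if r.sum() else '')
d=load('side3');cv2.imwrite('pics/s3c.png',cv2.resize(d['image'][160:240,230:350,::-1],None,fx=6,fy=6))
"
```

```text
t 2.92 p [ 0.4333 -0.0284  0.0023] yaw -0.017 tilt 0.64 F [-0.1  0.   0.4] w 0.0499
wrist -1 1492 [0.02732792 0.0291447  0.02991105 0.03248119] [ 0.42072485 -0.06756851  0.02732792] [ 0.44388276 -0.05296494  0.05999823]
wrist 1 1455 [0.02771694 0.02958232 0.03038289 0.03297686] [ 0.42153485 -0.00401465  0.02771694] [0.44506937 0.01027192 0.05996931]
side -1 76 [0.02708688 0.02832528 0.02882879 0.03013246] [ 0.42262986 -0.0679633   0.02708688] [ 0.44432002 -0.05575757  0.0593593 ]
side 1 0
```

View pics/s3c.png

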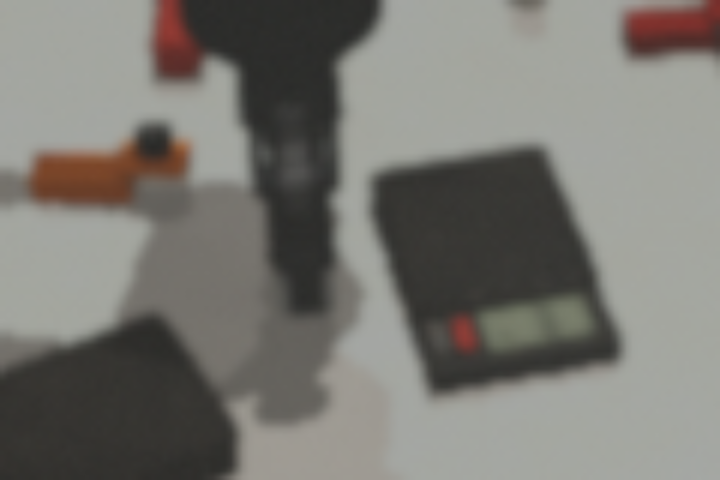

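Both views agree: the fingertips are at z≈0.027 while the TCP reads 0.002, so the tips sit about 25 mm behind the stated TCP at this opening. There's no contact force. I'll keep lowering, guided by the cameras.

apply_moves:
  moves: [0.05, 0, -0.001, 0.003, 0, 0, 0, 0.05, 0, -0.001, 0.003, 0, 0, 0, 0.05, 0, -0.001, 0.003, 0, 0, 0, 0.05, 0, 0, 0.002, 0, 0, 0, 0.05, 0, 0, 0, 0, 0, 0, 0.05, 0, 0, 0, 0, 0, 0, 0.05, 0, 0, 0, 0, 0, 0, 0.05, 0, 0, 0, 0, 0, 0]

```text
clock: 3.68
position: [0.4335, -0.0242, -0.01]
ee_rot: [-0.004, 1.0, -0.008, 0.003]
contact_force: [0.3, 0.5, 0.3]
width: 0.0501
```

```bash
cat >> h.py <<'E'
def tips(tag):
  s,_,_=st();p=s['position']
  for n in('wrist','side'):
    d=grab(n,n+tag);P=cloud(d);z=P[...,2]
    q=(d['range_z']>0)&(abs(P[...,0]-p[0])<.016)&(abs(P[...,1]-p[1])<.05)&(z>.004)&(z<.06)
    for s_ in(-1,1):
      r=q&(s_*(P[...,1]-p[1])>0);print(n,s_,r.sum(),np.percentile(z[r],[0,1,2,5]).round(4) if r.sum() else '', P[r].min(0).round(4) if r.sum() else '',P[r].max(0).round(4) if r.sum() else '')
E
python3 -c "
from h import *
tips('4')"
```

```text
t 3.68 p [ 0.4335 -0.0242 -0.01  ] yaw -0.016 tilt 0.64 F [0.3 0.5 0.3] w 0.0501
wrist -1 2340 [0.0146 0.0175 0.0187 0.0216] [ 0.4209 -0.0726  0.0146] [ 0.4461 -0.0488  0.06  ]
wrist 1 2271 [0.0155 0.0178 0.0194 0.022 ] [0.4214 0.     0.0155] [0.4469 0.0232 0.06  ]
side -1 66 [0.0148 0.0174 0.0189 0.02  ] [ 0.4228 -0.0634  0.0148] [ 0.444  -0.0518  0.0465]
side 1 6 [0.0446 0.0448 0.0449 0.0455] [ 4.246e-01 -1.000e-04  4.460e-02] [0.4442 0.0041 0.0495]
```

Confirmed: the TCP reads 10 mm below the bench with no contact, and the tips are at 15 mm. I go 8 mm lower, then push.

apply_moves:
  moves: [0.05, 0, 0, 0.002, 0, 0, 0, 0.05, 0, 0, 0.002, 0, 0, 0, 0.05, 0, 0, 0.002, 0, 0, 0, 0.05, 0, 0, 0.0015, 0, 0, 0, 0.05, 0, 0, 0, 0, 0, 0, 0.05, 0, 0, 0, 0, 0, 0, 0.05, 0.004, 0, 0, 0, 0, 0, 0.05, 0.004, 0, 0, 0, 0, 0]

```text
clock: 4.45
position: [0.4411, -0.0243, -0.0181]
ee_rot: [-0.004, 1.0, -0.008, 0.003]
contact_force: [0.6, 0.8, 0.3]
width: 0.0498
```

```bash
python3 -c "
from h import *
tips('5')"
```

```text
t 4.45 p [ 0.4411 -0.0243 -0.0181] yaw -0.016 tilt 0.62 F [0.6 0.8 0.3] w 0.0498
wrist -1 3638 [0.0069 0.0102 0.0118 0.0152] [ 0.427  -0.0743  0.0069] [ 0.4543 -0.0488  0.06  ]
wrist 1 3441 [0.0073 0.0104 0.0124 0.0155] [ 0.4285 -0.0009  0.0073] [0.4552 0.0257 0.06  ]
side -1 67 [0.0077 0.0082 0.009  0.0104] [ 0.4316 -0.0638  0.0077] [ 0.4531 -0.0526  0.0387]
side 1 5 [0.0381 0.0382 0.0382 0.0384] [0.4339 0.0008 0.0381] [0.4537 0.0034 0.0405]
```

apply_moves:
  moves: [0.05, 0.005, 0, 0, 0, 0, 0, 0.05, 0.005, 0, 0, 0, 0, 0, 0.05, 0.005, 0, 0, 0, 0, 0, 0.05, 0.005, 0, 0, 0, 0, 0, 0.05, 0.005, 0, 0, 0, 0, 0, 0.05, 0.005, 0, 0, 0, 0, 0, 0.05, 0.005, 0, 0, 0, 0, 0, 0.05, 0.005, 0, 0, 0, 0, 0]

```text
clock: 5.22
position: [0.4816, -0.0241, -0.0185]
ee_rot: [-0.005, 1.0, -0.008, -0.001]
contact_force: [-2.2, -0.3, 1.9]
width: 0.0499
```

```bash
python3 -c "
from h import *
tips('6'); grab('top','top6')"
```

```text
t 5.22 p [ 0.4816 -0.0241 -0.0185] yaw -0.015 tilt 0.59 F [-2.2 -0.3  1.9] w 0.0499
wrist -1 4801 [0.0064 0.0109 0.0125 0.0135] [ 0.4682 -0.0741  0.0064] [ 0.4976 -0.0241  0.06  ]
wrist 1 4409 [0.0069 0.0113 0.014  0.0193] [ 0.4696 -0.0238  0.0069] [0.4976 0.0259 0.06  ]
side -1 85 [0.0057 0.0064 0.0082 0.0099] [ 0.4704 -0.0716  0.0057] [ 0.4975 -0.0451  0.0596]
side 1 9 [0.0106 0.0109 0.0113 0.0123] [4.751e-01 3.000e-04 1.060e-02] [0.4831 0.005  0.0462]
```

View pics/wrist6.png

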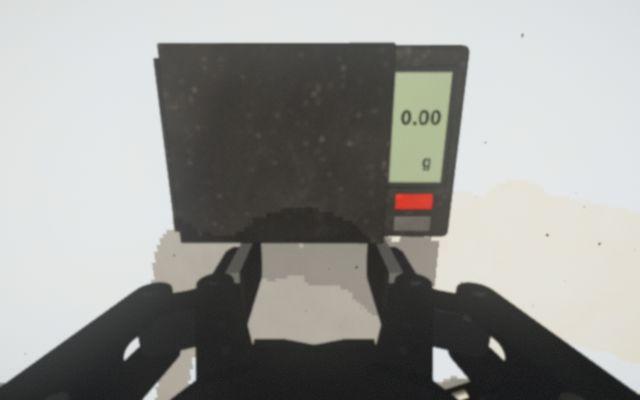

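Wrist view: the scale (centre about (310,140)) is now square to both fingertips at (240,245) and (385,245). The push is stable at about 2 N.

apply_moves:
  moves: [0.05, 0.006, 0, 0, 0, 0, 0, 0.05, 0.006, 0, 0, 0, 0, 0, 0.05, 0.006, 0, 0, 0, 0, 0, 0.05, 0.006, 0, 0, 0, 0, 0, 0.05, 0.006, 0, 0, 0, 0, 0, 0.05, 0.006, 0, 0, 0, 0, 0, 0.05, 0.006, 0, 0, 0, 0, 0, 0.05, 0.005, 0, 0, 0, 0, 0]

```text
clock: 6.03
position: [0.5312, -0.0249, -0.0186]
ee_rot: [-0.005, 1.0, -0.008, -0.002]
contact_force: [-1.5, 0.6, 1.1]
width: 0.05
```

```bash
python3 -c "
from h import *
tips('7')"
```

```text
t 6.03 p [ 0.5312 -0.0249 -0.0186] yaw -0.016 tilt 0.62 F [-1.5  0.6  1.1] w 0.05
wrist -1 4818 [0.0067 0.0108 0.0125 0.0134] [ 0.518  -0.0749  0.0067] [ 0.5472 -0.0249  0.06  ]
wrist 1 4412 [0.0064 0.0112 0.014  0.0191] [ 0.5198 -0.0246  0.0064] [0.5472 0.0251 0.06  ]
side -1 88 [0.0054 0.0063 0.0078 0.0106] [ 0.5214 -0.0747  0.0054] [ 0.5471 -0.0491  0.0592]
side 1 21 [0.0088 0.009  0.0092 0.0098] [ 5.213e-01 -4.000e-04  8.800e-03] [0.5408 0.0095 0.0556]
```

View pics/wrist7.png

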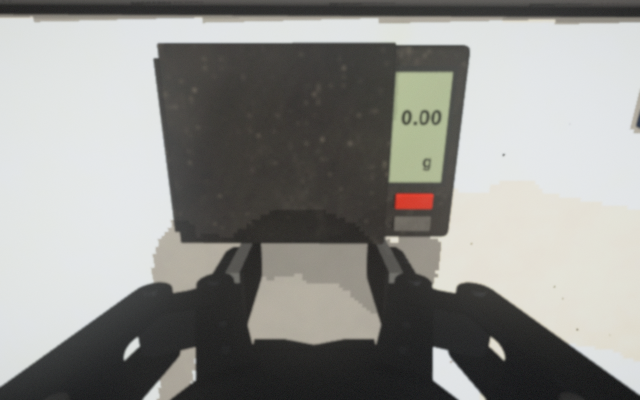

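```bash
python3 -c "
from h import *
d=load('wrist7')
for u in (160,300,450): print(ray(d,u,43.5,.022)[0].round(4), ray(d,u,[16.5,20.5],0)[:,0].round(4))
im=d['image']; print(im[5:50,300].mean(1).round())
"
```

```text
Traceback (most recent call last):
  File "h.py", line 8, in ray
    r=np.stack([(u-d['cx'])/d['fx'],(v-d['cy'])/d['fy'],np.ones_like(u)],1)@d['R']
      ~~~~~~~~^^^^^^^^^^^^^^^^^^^^^^^^^^^^^^^^^^^^^^^^^^^^^^^^^^^^^^^^^^^^^
ValueError: all input arrays must have the same shape
```

```bash
python3 -c "
from h import *
d=load('wrist7')
for u in (160,300,450): print(ray(d,u,43.5,.022)[0].round(4), ray(d,u,16.5,0)[0].round(4), ray(d,u,20.5,0)[0].round(4))
im=d['image']; print(im[5:50,300].mean(1).round())
"
```

```text
[0.6213 0.0285 0.022 ] [ 0.6353  0.037  -0.    ] [0.6338 0.0372 0.    ]
[ 0.6204 -0.0215  0.022 ] [ 0.6343 -0.0207  0.    ] [ 0.6328 -0.0207  0.    ]
[ 0.6195 -0.0746  0.022 ] [ 0.6332 -0.0819  0.    ] [ 0.6317 -0.0821  0.    ]
[ 61.  52.  48.  46.  49.  47.  49.  46.  51.  58.  83. 118. 145. 163.
 177. 202. 221. 227. 227. 227. 227. 227. 227. 228. 227. 228. 227. 228.
 227. 227. 227. 227. 228. 227. 227. 224. 207. 160. 104.  69.  64.  64.
  63.  64.  62.]
```

apply_moves:
  moves: [0.05, 0.003, 0, 0, 0, 0, 0, 0.05, 0.003, 0, 0, 0, 0, 0, 0.05, 0.002, 0, 0, 0, 0, 0, 0.05, 0.001, 0, 0, 0, 0, 0, 0.05, 0.001, 0, 0, 0, 0, 0, 0.05, 0.001, 0, 0, 0, 0, 0, 0.05, 0.001, 0, 0, 0, 0, 0, 0.05, 0.001, 0, 0, 0, 0, 0]

```text
clock: 6.8
position: [0.5431, -0.0249, -0.0188]
ee_rot: [-0.005, 1.0, -0.008, -0.004]
contact_force: [-4.6, -0.5, 3.3]
width: 0.0495
```

apply_moves:
  moves: [0.05, 0.001, 0, 0, 0, 0, 0, 0.05, 0.001, 0, 0, 0, 0, 0, 0.05, 0.001, 0, 0, 0, 0, 0, 0.05, 0.001, 0, 0, 0, 0, 0, 0.05, 0, 0, 0, 0, 0, 0, 0.05, 0, 0, 0, 0, 0, 0, 0.05, 0, 0, 0, 0, 0, 0, 0.05, 0, 0, 0, 0, 0, 0]

```text
clock: 7.47
position: [0.5429, -0.0248, -0.0192]
ee_rot: [-0.006, 1.0, -0.008, -0.008]
contact_force: [-3.4, 0.3, 2.5]
width: 0.0499
```

```bash
python3 -c "
from h import *
tips('8')"
```

```text
t 7.47 p [ 0.5429 -0.0248 -0.0192] yaw -0.015 tilt 1.09 F [-3.4  0.3  2.5] w 0.0499
wrist -1 5183 [0.0054 0.0106 0.0123 0.0135] [ 0.5302 -0.0748  0.0054] [ 0.5588 -0.0249  0.06  ]
wrist 1 4584 [0.0063 0.0108 0.0137 0.019 ] [ 0.5318 -0.0246  0.0063] [0.5588 0.0252 0.06  ]
side -1 105 [0.0047 0.005  0.0064 0.0089] [ 0.5311 -0.0745  0.0047] [ 0.5586 -0.0481  0.0597]
side 1 31 [0.0077 0.0078 0.008  0.0096] [ 5.319e-01 -2.000e-04  7.700e-03] [0.5535 0.0119 0.0597]
```

View pics/wrist8.png

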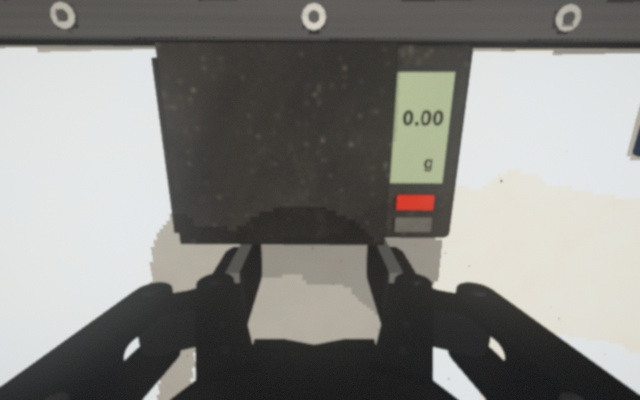

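Wrist view: the scale's far long side is flush under the rail edge (row 46, u 157–472), at about 3 N. Next I back off, raise, close the fingers and go round to the display end.

apply_moves:
  moves: [0.05, -0.01, 0, 0, 0, 0, 0, 0.05, -0.015, 0, 0, 0, 0, 0, 0.05, -0.005, 0, -0.02, 0, 0, 0, 0.02, 0, 0, -0.035, 0, 0, 0, 0, 0, 0.01, -0.02, 0, 0, 0, 0, 0, 0.03, -0.01, 0, 0, 0, 0, 0, 0.03, 0, 0, 0, 0, 0, 0, 0.02, 0, 0, 0, 0]

```text
clock: 8.23
position: [0.5201, -0.1153, 0.0697]
ee_rot: [-0.004, 1.0, -0.004, 0.005]
contact_force: [0.3, -0.0, -0.6]
width: 0.0002
```

```bash
python3 - <<'E'
from h import *
tips('9')
d=load('wrist9')
q=cloud(d); z=q[...,2]
P=q[(abs(z-.022)<.006)&(q[...,0]>.53)&(q[...,0]<.65)&(abs(q[...,1]+.02)<.1)&(d['image'].max(2)<75)]
print(len(P),P.min(0),P.max(0))
plan([0.602,-0.115,0.06],-0.018,8)
E
```

```text
t 8.23 p [ 0.5201 -0.1153  0.0697] yaw -0.008 tilt 0.76 F [ 0.3 -0.  -0.6] w 0.0002
wrist -1 0   
wrist 1 0   
side -1 0   
side 1 0   
18972 [ 0.55578253 -0.11984552  0.0160015 ] [0.64999921 0.07986512 0.0248745 ]
t 8.33 p [ 0.5205 -0.1164  0.0694] yaw -0.012 tilt 0.75 F [-0.2  0.5 -0.2] w -0.0002
[0.0102, -0.0003, 0.0013] [-0.001, -0.001, 0.001]
[0.0102, -0.0003, 0.0013] [-0.001, -0.001, 0.001]
[0.0102, -0.0003, 0.0013] [-0.001, -0.001, 0.001]
[0.0102, -0.0003, 0.0012] [-0.001, -0.001, 0.001]
[0.0102, -0.0003, 0.0012] [-0.001, -0.001, 0.001]
[0.0102, -0.0003, 0.0012] [-0.001, -0.001, 0.001]
[0.0102, -0.0003, 0.0012] [-0.001, -0.001, 0.001]
[0.0102, -0.0003, 0.0012] [-0.001, -0.001, 0.001]
```

View pics/wrist9.png

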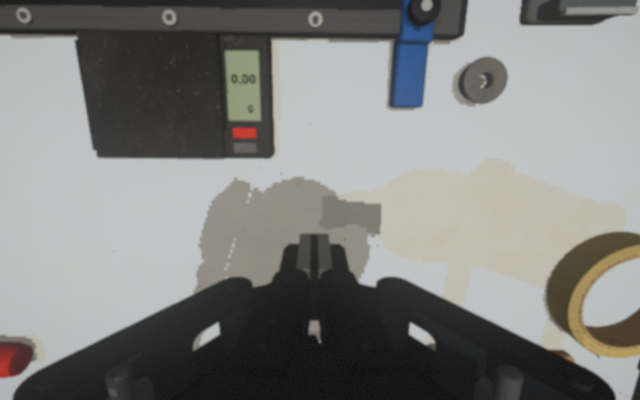

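```bash
python3 - <<'E'
from h import *
d=load('wrist9');q=cloud(d)
print('end',ray(d,272.5,150,.014)[0],ray(d,271,50,.014)[0],'blue',ray(d,391.5,100,.016)[0])
for n in('wrist9','side9'):
  d=load(n);P=cloud(d);m=(d['range_z']>0)&(abs(P[...,0]-.52)<.02)&(abs(P[...,1]+.115)<.04)&(P[...,2]>.03)&(P[...,2]<.13)
  z=P[m][:,2];print(n,len(z),np.percentile(z,[0,1,2,5]),); t=P[m&(P[...,2]<np.percentile(z,10))];print(t.min(0),t.max(0))
E
```

```text
end [ 0.55912115 -0.08620636  0.014     ] [ 0.62282686 -0.08788966  0.014     ] blue [ 0.59150617 -0.16589191  0.016     ]
wrist9 2197 [0.09588494 0.09722539 0.09813286 0.09981536]
[ 0.525587   -0.12804747  0.09588494] [ 0.53101247 -0.1027261   0.10216292]
side9 96 [0.09234936 0.0931965  0.09457178 0.09767435]
[ 0.511475   -0.12500747  0.09234936] [ 0.53093656 -0.12183848  0.10050166]
```

Closed, the tips sit about 24.5 mm behind the reported TCP. The display end is at y≈-0.087 and the blue stop's near side at y≈-0.166, so the fingers go down at y≈-0.116, x≈0.60.

apply_moves:
  moves: [0, 0.02, 0, 0, -0.002, -0.001, -0.002, 0, 0.02, 0, 0, -0.002, -0.001, -0.002, 0, 0.02, 0, 0, -0.002, -0.001, 0, 0, 0.018, 0, 0, -0.002, -0.001, 0, 0, 0, 0, 0.02, -0.002, 0, 0, 0, 0, 0, 0.02, 0, 0, 0, 0, 0, 0, 0.015, 0, 0, 0, 0, 0, 0, 0.01, 0, 0, 0]

```text
clock: 9.0
position: [0.6109, -0.1139, 0.0056]
ee_rot: [0.001, 1.0, -0.005, 0.015]
contact_force: [-0.4, -0.5, -0.4]
width: -0.0001
```

```bash
python3 - <<'E'
from h import *
plan([0.602,-0.115,-0.0175],-0.018,4)
d=grab('side','s10'); P=cloud(d); p=manip.get_state()['position']
m=(abs(P[...,0]-p[0])<.012)&(abs(P[...,1]-p[1])<.02)&(P[...,2]>.006)&(P[...,2]<.1); print(np.percentile(P[m][:,2],[0,2,5]),P[m].min(0),P[m].max(0))
cv2.imwrite('pics/s10c.png',cv2.resize(d['image'][140:280,260:440,::-1],None,fx=4,fy=4))
E
```

```text
t 9.0 p [ 0.6109 -0.1139  0.0056] yaw -0.011 tilt 1.7 F [-0.4 -0.5 -0.4] w -0.0001
[-0.0024, 0.0003, 0.0057] [0.001, -0.007, 0.002]
[-0.0023, 0.0003, 0.0057] [0.001, -0.007, 0.002]
[-0.0023, 0.0003, 0.0057] [0.001, -0.007, 0.002]
[-0.0023, 0.0003, 0.0058] [0.001, -0.007, 0.002]
[0.02769408 0.02982477 0.03323521] [ 0.59756348 -0.129767    0.02769408] [ 0.62138451 -0.10380768  0.09994909]
```

View pics/s10c.png

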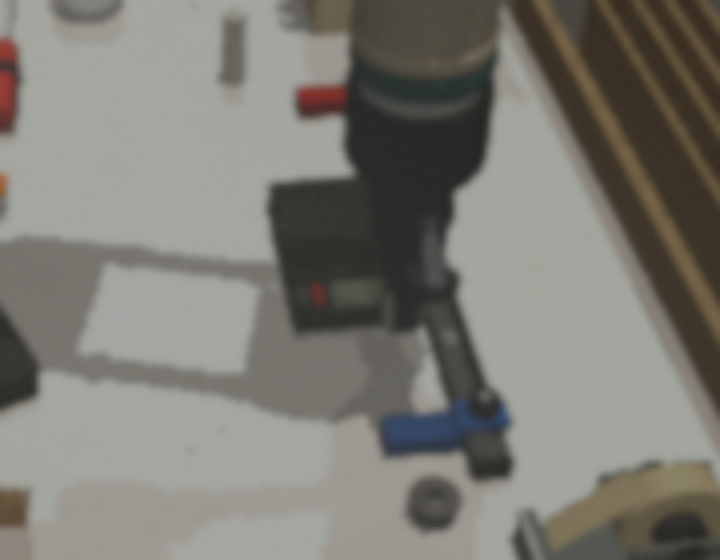

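Side crop: the finger (400,320) hangs just past the display end (340,310) and clear of the blue stop (420,430). I'll correct the x position and tilt and finish going down.

apply_moves:
  moves: [0, -0.003, 0.0005, 0.002, 0.001, -0.008, 0.001, 0, -0.003, 0.0005, 0.004, 0.001, -0.008, 0.001, 0, -0.003, 0.0005, 0.005, 0.001, -0.008, 0.001, 0, 0, 0, 0.005, 0, -0.004, 0.001, 0, 0, 0, 0.004, 0, 0, 0.001, 0, 0, 0, 0.002, 0, 0, 0, 0, 0, 0, 0, 0, 0, 0, 0, 0, 0, 0, 0, 0, 0]

```text
clock: 9.72
position: [0.6016, -0.1132, -0.0192]
ee_rot: [-0.001, 1.0, -0.008, 0.0]
contact_force: [-0.1, 0.3, -0.2]
width: 0.0001
```

```bash
python3 - <<'E'
from h import *
plan([0.602,-0.035,-0.0175],-0.018,8)
d=grab('side','s11'); P=cloud(d); p=manip.get_state()['position']
m=(abs(P[...,0]-p[0])<.012)&(abs(P[...,1]-p[1])<.02)&(P[...,2]>.004)&(P[...,2]<.1); print(np.percentile(P[m][:,2],[0,2,5]),P[m].min(0),P[m].max(0))
E
```

```text
t 9.72 p [ 0.6016 -0.1132 -0.0192] yaw -0.016 tilt 0.11 F [-0.1  0.3 -0.2] w 0.0001
[-0.0001, -0.0098, -0.0002] [-0.0, -0.0, 0.0]
[-0.0001, -0.0098, -0.0002] [-0.0, -0.0, 0.0]
[-0.0001, -0.0098, -0.0002] [-0.0, -0.0, 0.0]
[-0.0001, -0.0098, -0.0002] [-0.0, -0.0, 0.0]
[-0.0001, -0.0098, -0.0002] [-0.0, -0.0, 0.0]
[-0.0001, -0.0098, -0.0002] [-0.0, -0.0, 0.0]
[-0.0001, -0.0098, -0.0002] [-0.0, -0.0, 0.0]
[-0.0001, -0.0098, -0.0002] [-0.0, -0.0, 0.0]
[0.00455    0.00679989 0.0104781 ] [ 0.58964178 -0.13155883  0.00455   ] [ 0.61295598 -0.10550661  0.09929292]
```

apply_moves:
  moves: [0, 0, -0.005, -0.001, 0, 0, 0, 0, 0, -0.006, 0, 0, 0, 0, 0, 0, -0.006, 0, 0, 0, 0, 0, 0, -0.006, 0, 0, 0, 0, 0, 0, -0.006, 0, 0, 0, 0, 0, 0, -0.006, 0, 0, 0, 0, 0, 0, -0.006, 0, 0, 0, 0, 0, 0, -0.006, 0, 0, 0, 0]

```text
clock: 10.43
position: [0.6035, -0.0635, -0.0166]
ee_rot: [0.001, 1.0, -0.008, 0.002]
contact_force: [-0.4, -1.5, 0.2]
width: 0.0001
```

```bash
python3 - <<'E'
from h import *
st(); grab('wrist','w12')
E
```

```text
t 10.43 p [ 0.6035 -0.0635 -0.0166] yaw -0.015 tilt 0.21 F [-0.4 -1.5  0.2] w 0.0001
```

View pics/w12.png

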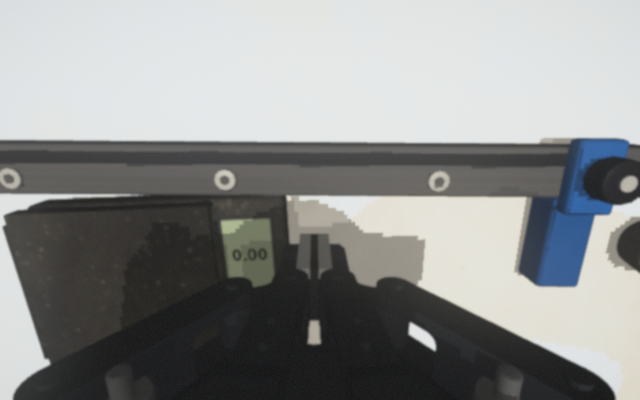

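Wrist view: the scale's far edge drifts slightly off the rail at its left end ((285,195) to (10,212)), because I'm pushing a little on the rail side of its centre. I'll shift the push point outward 9 mm and carry on.

apply_moves:
  moves: [0, -0.002, 0.004, 0, 0, 0, 0, 0, -0.006, 0, 0, 0, 0, 0, 0, -0.002, -0.003, 0, 0, 0, 0, 0, 0, -0.005, 0, 0, 0, 0, 0, 0, -0.005, 0, 0, 0, 0, 0, 0, -0.005, 0, 0, 0, 0, 0, 0, -0.005, 0, 0, 0, 0, 0, 0, -0.005, 0, 0, 0, 0]

```text
clock: 11.15
position: [0.5921, -0.0366, -0.0167]
ee_rot: [0.0, 1.0, -0.008, 0.001]
contact_force: [0.3, -0.5, -0.5]
width: 0.0001
```

```bash
python3 - <<'E'
from h import *
st(); grab('wrist','w13')
E
```

```text
t 11.15 p [ 0.5921 -0.0366 -0.0167] yaw -0.016 tilt 0.15 F [ 0.3 -0.5 -0.5] w 0.0001
```

View pics/w13.png

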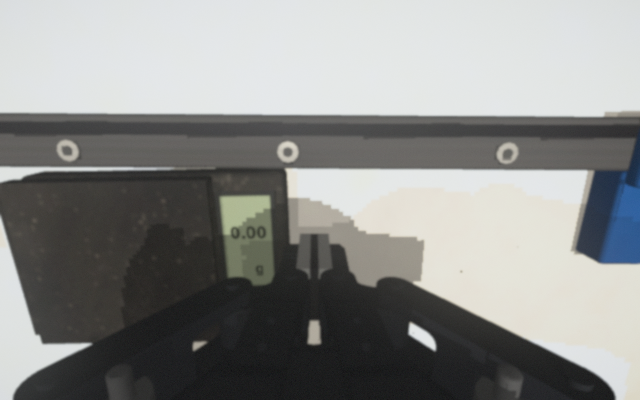

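The angle is down and the scale is sliding freely. About 26 mm is left, so I push 21 mm, stop short and check.

apply_moves:
  moves: [0, 0, -0.004, 0, 0, 0, 0, 0, 0, -0.004, 0, 0, 0, 0, 0, 0, -0.004, 0, 0, 0, 0, 0, 0, -0.003, 0, 0, 0, 0, 0, 0, -0.003, 0, 0, 0, 0, 0, 0, -0.002, 0, 0, 0, 0, 0, 0, -0.001, 0, 0, 0, 0, 0, 0, 0, 0, 0, 0, 0]

```text
clock: 11.87
position: [0.5927, -0.0115, -0.0167]
ee_rot: [0.0, 1.0, -0.007, 0.001]
contact_force: [0.1, -1.8, -0.2]
width: 0.0003
```

```bash
python3 - <<'E'
from h import *
st(); d=grab('side','s14');grab('wrist','w14');grab('top','t14')
cv2.imwrite('pics/s14c.png',cv2.resize(d['image'][140:260,260:440,::-1],None,fx=4,fy=4))
E
```

```text
t 11.87 p [ 0.5927 -0.0115 -0.0167] yaw -0.014 tilt 0.15 F [ 0.1 -1.8 -0.2] w 0.0003
```

View pics/s14c.png

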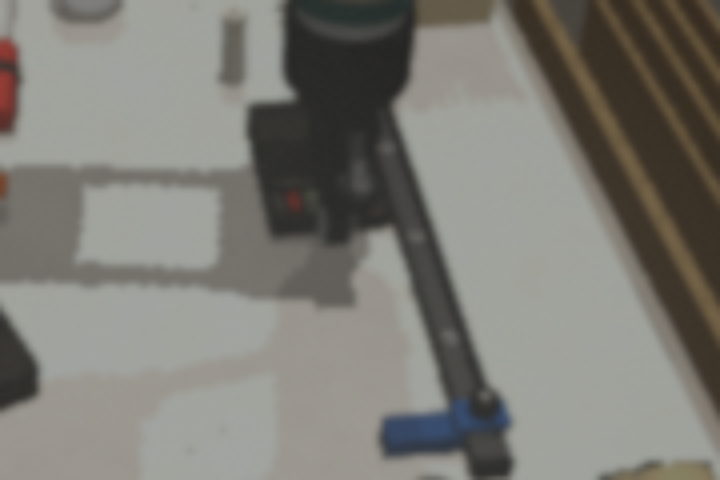

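View pics/w14.png

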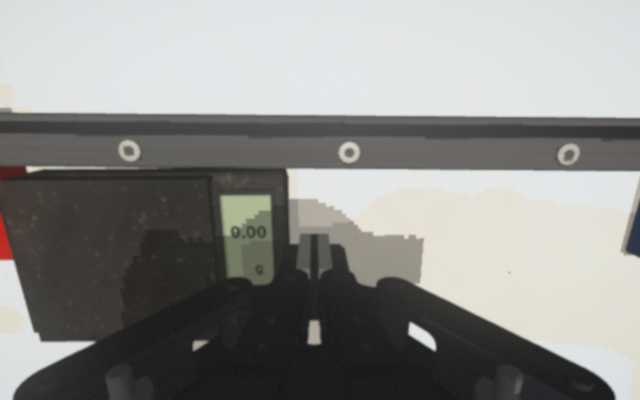

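Wrist view: the red stop (5,240) is now right at the plain end. A few gentle 1 mm steps should seat it.

apply_moves:
  moves: [0, 0, -0.001, 0, 0, 0, 0, 0, 0, -0.001, 0, 0, 0, 0, 0, 0, -0.001, 0, 0, 0, 0, 0, 0, -0.001, 0, 0, 0, 0, 0, 0, -0.001, 0, 0, 0, 0, 0, 0, -0.001, 0, 0, 0, 0, 0, 0, -0.001, 0, 0, 0, 0, 0, 0, -0.001, 0, 0, 0, 0]

```text
clock: 12.68
position: [0.5926, -0.0078, -0.0167]
ee_rot: [0.003, 1.0, -0.006, 0.001]
contact_force: [0.0, -5.3, 0.3]
width: 0.0002
```

It reads 5 N with the motion stalled, so the end is on the stop. Next I back off, lift clear, go to the front side and re-seat the long side.

apply_moves:
  moves: [0, 0, 0.006, 0, 0, 0, 0, 0, 0, 0.01, 0, 0, 0, 0, 0, 0, 0, -0.03, 0, 0, 0, 0, 0, 0, -0.035, 0, 0, 0, 0, -0.02, 0, -0.02, 0, 0, 0, 0.02, -0.03, -0.02, 0, 0, 0, 0, 0.05, -0.025, -0.03, 0, 0, 0, 0, 0.05, -0.01, -0.02, 0, 0, 0, 0]

```text
clock: 13.35
position: [0.5104, 0.0439, 0.071]
ee_rot: [0.001, 1.0, -0.011, 0.003]
contact_force: [0.7, -0.5, 0.0]
width: 0.0356
```

```bash
python3 - <<'E'
from h import *
plan([0.515,0.063,0.05],-0.018,4); grab('wrist','w15'); grab('top','t15')
E
```

```text
t 13.35 p [0.5104 0.0439 0.071 ] yaw -0.023 tilt 0.34 F [ 0.7 -0.5  0. ] w 0.0356
[0.001, -0.0048, 0.0053] [0.0, -0.001, -0.001]
[0.001, -0.0048, 0.0053] [0.0, -0.001, -0.001]
[0.001, -0.0048, 0.0053] [0.0, -0.001, -0.001]
[0.001, -0.0048, 0.0053] [0.0, -0.001, -0.001]
```

View pics/w15.png

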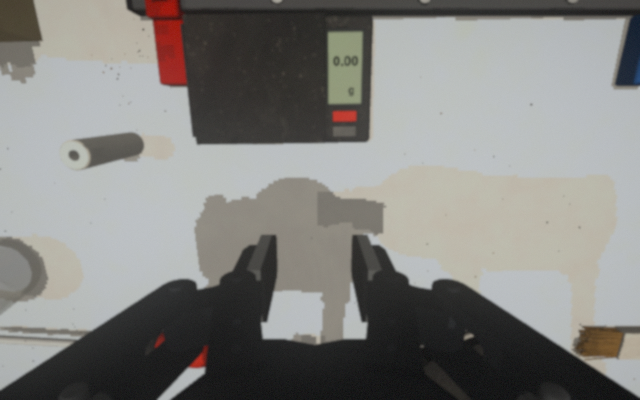

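```bash
python3 - <<'E'
from h import *
d=load('w15');im=d['image'];g=cv2.cvtColor(im,cv2.COLOR_RGB2GRAY).astype(float)
B=[]
for u in range(205,366,8):
    c=g[100:170,u]; k=np.argmax(np.diff(cv2.GaussianBlur(c,(1,3),0).ravel())); B.append((u,100+k+.5))
B=np.array(B);w=ray(d,B[:,0],B[:,1],.007);pf=np.polyfit(w[:,1],w[:,0],1);print('front edge',B[[0,-1]],pf,np.std(w[:,0]-np.polyval(pf,w[:,1])))
R=[]
for u in list(range(400,610,10)):
    c=g[3:40,u];k=np.argmax(np.diff(c));R.append((u,3+k+.5))
R=np.array(R);w2=ray(d,R[:,0],R[:,1],0.);pr=np.polyfit(w2[:,1],w2[:,0],1);print('rail',pr,np.std(w2[:,0]-np.polyval(pr,w2[:,1])))
print('front-to-rail at scale y', np.polyval(pr,.06)-np.polyval(pf,.06),'angle',pf[0]-pr[0])
cv2.imwrite('pics/w15c.png',cv2.resize(im[0:160,120:400,::-1],None,fx=2.8,fy=2.8))
# right end (display) and red inner edge
for v in (60,90,120):
    c=g[v,345:395];k=np.argmax(np.diff(c)); print(v,345+k+.5,ray(d,345+k+.5,v,.014)[0].round(4))
for v in (30,50,70): 
    r=im[v,:,0].astype(int)-im[v,:,1]; k=150+np.where(r[150:220]>60)[0].max(); print('red',v,k,ray(d,k+.5,v,.016)[0].round(4))
E
```

```text
front edge [[205.  143.5]
 [365.  141.5]] [0.0082772  0.55295888] 0.00021739580255513178
rail [0.03181622 0.63528861] 0.0006493463291073468
front-to-rail at scale y 0.08374207086343666 angle -0.023539013126687408
60 371.5 [0.6059 0.0048 0.014 ]
90 370.5 [0.5875 0.005  0.014 ]
120 369.5 [0.5682 0.0052 0.014 ]
red 30 180 [0.6258 0.1249 0.016 ]
red 50 182 [0.6143 0.1251 0.016 ]
red 70 185 [0.6024 0.1248 0.016 ]
```

View pics/w15c.png

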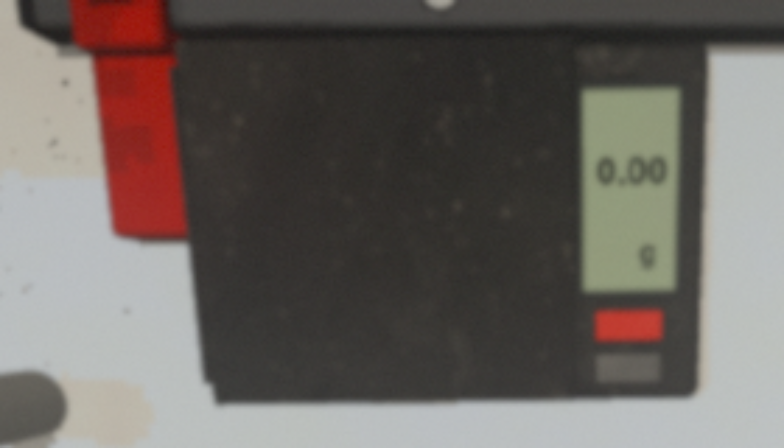

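End gap: stop side at y=0.125, display end at 0.005, so 0.120 against 0.119, which means it's touching. The long side still looks off by about 0.02 rad / 2–3 mm, so I'll square it with a gentle two-finger push.

apply_moves:
  moves: [0.05, 0, -0.005, 0.015, 0, 0, -0.001, 0.05, 0, -0.005, 0.015, 0, 0, -0.001, 0.05, 0, -0.005, 0.015, 0, 0, -0.001, 0.05, 0, -0.003, 0.013, 0, 0, -0.001, 0.05, 0, 0, 0.012, 0, 0, 0, 0.05, 0, 0, 0.008, 0, 0, 0, 0.05, 0, 0, 0.004, 0, 0, 0, 0.05, 0, 0, 0, 0, 0, 0]

```text
clock: 14.12
position: [0.5196, 0.0602, -0.0126]
ee_rot: [0.0, 1.0, -0.008, 0.009]
contact_force: [0.2, -0.7, 0.4]
width: 0.0496
```

```bash
python3 - <<'E'
from h import *
tips('16'); plan([0.515,0.063,-0.018],-0.018,4)
E
```

```text
t 14.12 p [ 0.5196  0.0602 -0.0126] yaw -0.017 tilt 0.98 F [ 0.2 -0.7  0.4] w 0.0496
wrist -1 2607 [0.0124 0.0147 0.0164 0.0194] [0.5063 0.0104 0.0124] [0.5316 0.0359 0.06  ]
wrist 1 2589 [0.0125 0.0151 0.0168 0.0194] [0.5071 0.085  0.0125] [0.5324 0.1101 0.06  ]
side -1 73 [0.0045 0.0119 0.0149 0.0171] [0.5067 0.0212 0.0045] [0.5303 0.0326 0.0586]
side 1 6 [0.0178 0.018  0.0182 0.0188] [0.5108 0.085  0.0178] [0.5139 0.0883 0.0523]
t 14.22 p [ 0.5202  0.0602 -0.0117] yaw -0.017 tilt 1.08 F [-0.1  0.2  0.3] w 0.0499
[-0.0013, -0.0007, 0.0015] [0.0, -0.005, 0.0]
[-0.0013, -0.0007, 0.0016] [0.0, -0.005, 0.0]
[-0.0013, -0.0007, 0.0016] [0.0, -0.005, 0.0]
[-0.0013, -0.0007, 0.0016] [0.0, -0.005, 0.0]
```

Front face at 0.532, scale side at about 0.553–0.557. I lower 6 mm, level the tool and close most of the gap.

apply_moves:
  moves: [0.05, 0, 0, 0.002, 0, -0.006, 0, 0.05, 0, 0, 0.002, 0, -0.006, 0, 0.05, 0, 0, 0.0015, 0, -0.006, 0, 0.05, 0.005, 0, 0, 0, 0, 0, 0.05, 0.005, 0, 0, 0, 0, 0, 0.05, 0.004, 0, 0, 0, 0, 0, 0.05, 0.003, 0, 0, 0, 0, 0, 0.05, 0.001, 0, 0, 0, 0, 0]

```text
clock: 14.88
position: [0.5433, 0.0596, -0.0147]
ee_rot: [-0.0, 1.0, -0.008, 0.003]
contact_force: [0.8, 0.1, -0.0]
width: 0.0496
```

apply_moves:
  moves: [0.05, 0.001, 0, 0, 0, 0, 0, 0.05, 0.001, 0, 0, 0, 0, 0, 0.05, 0.001, 0, 0, 0, 0, 0, 0.05, 0.001, 0, 0, 0, 0, 0, 0.05, 0.001, 0, 0, 0, 0, 0, 0.05, 0.001, 0, 0, 0, 0, 0, 0.05, 0.001, 0, 0, 0, 0, 0, 0.05, 0.001, 0, 0, 0, 0, 0]

```text
clock: 15.55
position: [0.5452, 0.0597, -0.0148]
ee_rot: [0.0, 1.0, -0.008, -0.003]
contact_force: [-3.1, 0.8, 3.5]
width: 0.0497
```

The motion stalled at the expected seated position with about 3 N. I retreat and check.

apply_moves:
  moves: [0.05, -0.008, 0, 0, 0, 0, 0, 0.05, -0.015, 0, 0, 0, 0, 0, 0.05, -0.005, 0, -0.02, 0, 0, 0, 0.05, 0, 0, -0.035, 0, 0, 0, 0.05, -0.01, 0, -0.035, 0, 0, 0, 0.05, -0.02, 0, -0.03, 0, 0, 0, 0.05, 0, 0, 0, 0, 0, 0, 0.05, 0, 0, 0, 0, 0, 0]

```text
clock: 16.22
position: [0.4915, 0.0605, 0.1084]
ee_rot: [-0.0, 1.0, -0.009, 0.004]
contact_force: [0.1, 0.2, -0.2]
width: 0.0501
```

```bash
python3 - <<'E'
from h import *
st(); d=grab('wrist','w17'); t=grab('top','t17')
cv2.imwrite('pics/w17c.png',cv2.resize(d['image'][0:230,100:440,::-1],None,fx=2.3,fy=2.3))
cv2.imwrite('pics/t17c.png',cv2.resize(t['image'][140:300,180:480,::-1],None,fx=2.6,fy=2.6))
E
```

```text
t 16.22 p [0.4915 0.0605 0.1084] yaw -0.017 tilt 0.5 F [ 0.1  0.2 -0.2] w 0.0501
```

View pics/w17.png

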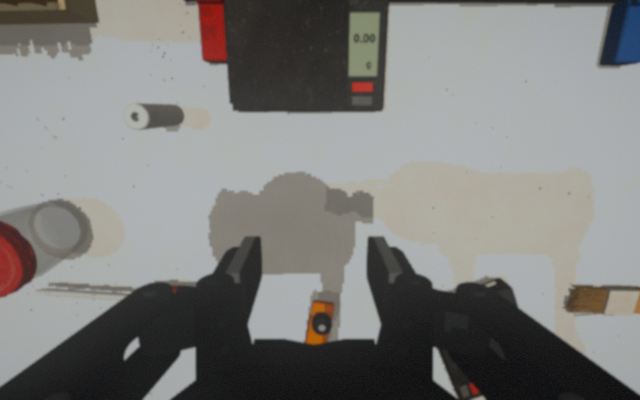

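View pics/t17c.png

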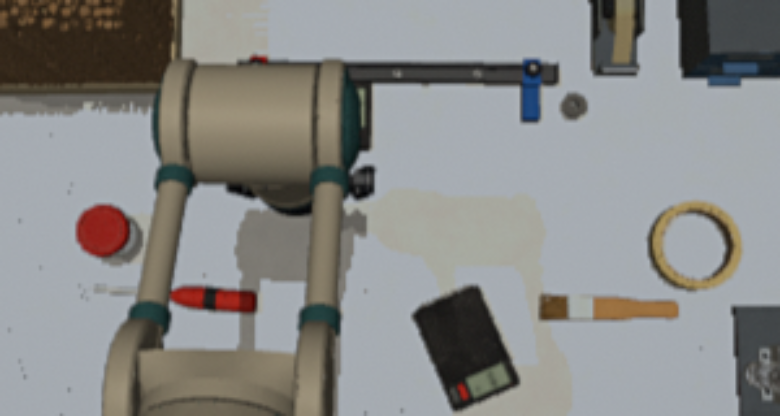

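Wrist view: the scale (305,55) sits against the rail's lower edge and the red stop (215,30); the rail is at the picture's edge. I raise the hand and move it forward for a better measuring view.

apply_moves:
  moves: [0.05, 0.01, 0, -0.015, 0, 0, 0, 0.05, 0.01, 0, -0.015, 0, 0, 0, 0.05, 0.01, 0, -0.015, 0, -0.004, 0, 0.05, 0.01, 0, -0.015, 0, -0.004, 0, 0.05, 0.01, 0, 0, 0, 0, 0, 0.05, 0.01, 0, 0, 0, 0, 0, 0.05, 0, 0, 0, 0, 0, 0, 0.05, 0, 0, 0, 0, 0, 0]

```text
clock: 16.98
position: [0.5507, 0.0592, 0.1546]
ee_rot: [-0.0, 1.0, -0.009, -0.011]
contact_force: [-0.1, 0.4, 0.2]
width: 0.0498
```

```bash
python3 - <<'E'
from h import *
st(); d=grab('wrist','w18'); cv2.imwrite('pics/w18b.png',cv2.resize(d['image'][20:220,160:480,::-1],None,fx=2.4,fy=2.4,interpolation=cv2.INTER_CUBIC))
E
```

```text
t 16.98 p [0.5507 0.0592 0.1546] yaw -0.018 tilt 1.29 F [-0.1  0.4  0.2] w 0.0498
```

View pics/w18.png

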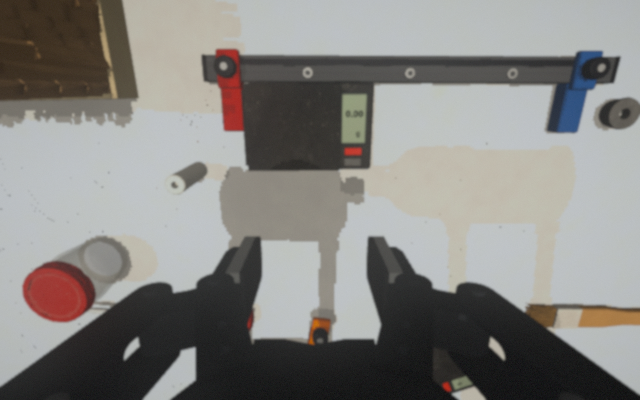

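```bash
python3 - <<'E'
from h import *
d=load('w18');g=cv2.GaussianBlur(cv2.cvtColor(d['image'],cv2.COLOR_RGB2GRAY).astype(np.float32),(0,0),.7)
def edge(us,a,b,lv,up=True):
    o=[]
    for u in us:
        c=g[a:b,u]; i=np.where((c[:-1]<lv)&(c[1:]>=lv))[0]
        if len(i): i=i[0]; o.append((u,a+i+(lv-c[i])/(c[i+1]-c[i])))
    return np.array(o)
def fit(o,z):
    w=ray(d,o[:,0],o[:,1],z)
    for _ in range(3):
        p=np.polyfit(w[:,1],w[:,0],1);r=w[:,0]-np.polyval(p,w[:,1]);w=w[abs(r)<=max(.0008,2*r.std())]
    return p,r.std(),w[:,1].min(),w[:,1].max()
print(g[150:185,300].round()); 
B=edge(range(250,338,4),140,190,95)   # in shadow
R=edge(range(385,540,5),65,100,130)
print(B[:,1],R[:,1])
for zb in(0,.007):
  pf=fit(B,zb);pr=fit(R,0.)
  print(zb,pf,pr,'dist',np.polyval(pr[0],.062)-np.polyval(pf[0],.062),'ang',pf[0][0]-pr[0][0])
# rail top front edge vs screws
P=[]
E
```

```text
[ 56.  55.  56.  58.  58.  57.  56.  55.  53.  50.  47.  45.  44.  46.
  46.  45.  45.  47.  54.  72. 100. 124. 136. 139. 139. 139. 139. 139.
 140. 139. 139. 139. 139. 139. 139.]
[169.83771145 169.99894607 170.03082812 170.02562183 170.08157111
 170.15276811 170.18066449 170.20444378 170.18882222 170.15898329
 170.17852956 170.17305429 170.04664753 169.75069433 169.77178162
 169.76255119 169.76213002 169.77639854 169.72575605 169.68414801
 169.72876894 169.7136274 ] [83.20691249 83.20602782 83.20440337 83.19605282 72.78412771 67.97186685
 83.18423232 83.0020028  82.61167896 82.65323144 83.70770955 83.71126163
 83.72143239 83.68559587 83.66003472 83.6935904  83.69871265 83.41922835
 83.25857276 83.25865343 83.30987251 83.52774179 83.52353579 83.54511416
 83.5353322  70.86505067 69.55713868 84.26542979 84.19977872 84.20906858
 84.2209249 ]
0 (array([0.01207074, 0.55155229]), np.float64(0.00014840886047641657), np.float64(0.03935309494564026), np.float64(0.1244187635361141)) (array([0.02410985, 0.63436365]), np.float64(0.00026602549539354875), np.float64(-0.14887750173420738), np.float64(-0.008371669841680113)) dist 0.08355778413289972 ang -0.012039107963286283
0.007 (array([0.01207074, 0.55309123]), np.float64(0.00014514342333743436), np.float64(0.039760428000723255), np.float64(0.12295439841512382)) (array([0.02410985, 0.63436365]), np.float64(0.00026602549539354875), np.float64(-0.14887750173420738), np.float64(-0.008371669841680113)) dist 0.08201885100702244 ang -0.012039107963281857
```

View pics/w18b.png

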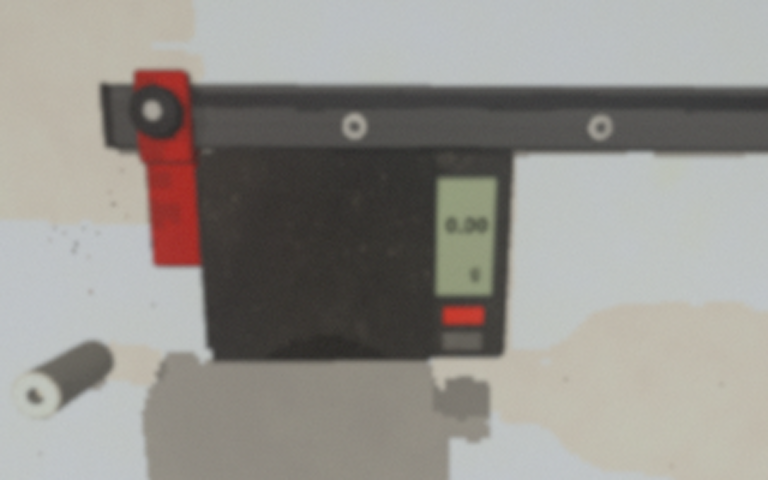

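Now about 82 mm from front side to rail (80 ideal), 0.012 rad, and red contact. That's inside the limits, but the 1 mm steps may have stalled on sliding friction, so I'll press once more with slightly larger steps (still about 10 N).

apply_moves:
  moves: [0.05, -0.015, 0, 0, 0, 0.01, 0, 0.05, -0.018, 0, 0, 0, 0.006, 0, 0.05, 0, 0, 0.025, 0, 0.003, 0, 0.05, 0, 0, 0.03, 0, 0, 0, 0.05, 0, 0, 0.03, 0, 0, 0, 0.05, 0, 0, 0.03, 0, 0, 0, 0.05, 0, 0, 0.02, 0, 0, 0, 0.05, 0, 0, 0, 0, 0, 0]

```text
clock: 17.7
position: [0.5079, 0.0602, 0.0114]
ee_rot: [-0.0, 1.0, -0.009, -0.005]
contact_force: [-1.1, 0.5, -0.2]
width: 0.05
```

```bash
python3 - <<'E'
from h import *
tips('19'); plan([0.525,0.063,-0.017],-0.018,4)
E
```

```text
t 17.7 p [0.5079 0.0602 0.0114] yaw -0.018 tilt 0.58 F [-1.1  0.5 -0.2] w 0.05
wrist -1 927 [0.0369 0.0373 0.0382 0.0402] [0.4963 0.0216 0.0369] [0.5193 0.036  0.06  ]
wrist 1 927 [0.0364 0.0377 0.0388 0.0403] [0.4969 0.0851 0.0364] [0.5201 0.0991 0.06  ]
side -1 47 [0.0048 0.0203 0.0359 0.0393] [0.4966 0.021  0.0048] [0.5197 0.0591 0.06  ]
side 1 6 [0.0426 0.0428 0.043  0.0436] [0.5005 0.0851 0.0426] [0.501  0.0888 0.0584]
t 17.8 p [0.5108 0.0602 0.0144] yaw -0.018 tilt 0.26 F [1.  0.4 0.6] w 0.05
[0.0036, -0.0008, 0.0078] [-0.0, 0.001, 0.0]
[0.0036, -0.0008, 0.0078] [-0.0, 0.001, 0.0]
[0.0036, -0.0008, 0.0078] [-0.0, 0.001, 0.0]
[0.0036, -0.0008, 0.0079] [-0.0, 0.001, 0.0]
```

apply_moves:
  moves: [0.05, 0, -0.001, 0.008, 0, 0, 0, 0.05, 0, -0.001, 0.008, 0, 0, 0, 0.05, 0, -0.001, 0.008, 0, 0, 0, 0.05, 0, 0, 0.006, 0, 0, 0, 0.05, 0, 0, 0.002, 0, 0, 0, 0.05, 0.008, 0, 0, 0, 0, 0, 0.05, 0.008, 0, 0, 0, 0, 0, 0.05, 0.006, 0, 0, 0, 0, 0]

```text
clock: 18.47
position: [0.5383, 0.0633, -0.015]
ee_rot: [-0.0, 1.0, -0.009, 0.003]
contact_force: [-0.8, -0.5, 0.4]
width: 0.0499
```

```bash
python3 - <<'E'
from h import *
tips('20')
E
```

```text
t 18.47 p [ 0.5383  0.0633 -0.015 ] yaw -0.017 tilt 0.37 F [-0.8 -0.5  0.4] w 0.0499
wrist -1 2972 [0.0098 0.0128 0.0147 0.0179] [0.5249 0.0134 0.0098] [0.5512 0.0391 0.06  ]
wrist 1 2938 [0.0102 0.0126 0.0148 0.0178] [0.5262 0.0881 0.0102] [0.5522 0.1133 0.06  ]
side -1 78 [0.01   0.0116 0.0132 0.0155] [0.527  0.0247 0.01  ] [0.5518 0.0401 0.0599]
side 1 18 [0.0139 0.0139 0.0139 0.0139] [0.5287 0.0894 0.0139] [0.5385 0.0977 0.0591]
```

apply_moves:
  moves: [0.05, 0.002, 0, 0.001, 0, 0, 0, 0.05, 0.002, 0, 0.001, 0, 0, 0, 0.05, 0.002, 0, 0, 0, 0, 0, 0.05, 0.002, 0, 0, 0, 0, 0, 0.05, 0.002, 0, 0, 0, 0, 0, 0.05, 0.002, 0, 0, 0, 0, 0, 0.05, 0.002, 0, 0, 0, 0, 0, 0.05, 0.0025, 0, 0, 0, 0, 0]

```text
clock: 19.23
position: [0.5451, 0.0631, -0.018]
ee_rot: [-0.0, 1.0, -0.009, -0.008]
contact_force: [-6.6, -0.3, 5.0]
width: 0.0499
```

It stalls at the same x (0.5451) with 6.6 N, so this is firm contact with the rail rather than friction. I retreat the way I came in and take a last look.

apply_moves:
  moves: [0.05, -0.008, 0, 0, 0, 0, 0, 0.05, -0.015, 0, 0, 0, 0, 0, 0.05, -0.005, 0, -0.02, 0, 0, 0, 0.05, 0, 0, -0.035, 0, 0, 0, 0.05, 0, 0, -0.04, 0, 0, 0, 0.05, 0.01, 0, -0.04, 0, 0, 0, 0.05, 0.015, 0, -0.03, 0, 0.005, 0, 0.05, 0, 0, 0, 0, 0.005, 0]

```text
clock: 19.9
position: [0.5475, 0.0629, 0.1526]
ee_rot: [-0.0, 1.0, -0.008, 0.004]
contact_force: [1.9, 0.2, 1.4]
width: 0.05
```

apply_moves:
  moves: [0.05, 0, 0, 0, 0, 0, 0, 0.05, 0.01, 0, 0, 0, 0, 0, 0.05, 0.01, 0, 0, 0, 0, 0, 0.05, 0, 0, 0, 0, 0, 0, 0.05, 0, 0, 0, 0, 0, 0, 0.05, 0, 0, 0, 0, 0, 0, 0.05, 0, 0, 0, 0, 0, 0, 0.05, 0, 0, 0, 0, 0, 0]

```text
clock: 20.57
position: [0.5683, 0.0624, 0.1478]
ee_rot: [0.0, 1.0, -0.008, 0.002]
contact_force: [0.2, -0.4, -0.9]
width: 0.05
```

```bash
python3 - <<'E'
from h import *
st(); d=grab('wrist','w21'); cv2.imwrite('pics/w21b.png',cv2.resize(d['image'][20:220,160:480,::-1],None,fx=2.4,fy=2.4,interpolation=cv2.INTER_CUBIC))
g=cv2.GaussianBlur(cv2.cvtColor(d['image'],cv2.COLOR_RGB2GRAY).astype(np.float32),(0,0),.7); P=cloud(d)
# rail face as seen: screws & top via depth; scale top plane
z=P[...,2]; dark=d['image'].max(2)<80
m=dark&(abs(z-.022)<.004)&(P[...,0]>.54)&(P[...,0]<.63)&(P[...,1]>-.01)&(P[...,1]<.14)
A=np.c_[P[m][:,:2],np.ones(m.sum())];c=np.linalg.lstsq(A,P[m][:,2],rcond=None)[0];print('top plane slope',c,'z med',np.median(z[m]))
E
```

```text
t 20.57 p [0.5683 0.0624 0.1478] yaw -0.017 tilt 0.29 F [ 0.2 -0.4 -0.9] w 0.05
top plane slope [-0.00052841  0.00149615  0.02237241] z med 0.02217400093012796
```

View pics/w21.png

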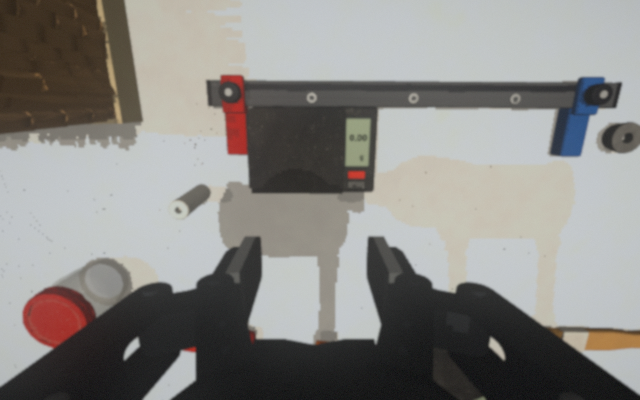

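```bash
python3 - <<'E'
from h import *
d=load('w21');im=d['image'].astype(int);g=cv2.GaussianBlur(cv2.cvtColor(d['image'],cv2.COLOR_RGB2GRAY).astype(np.float32),(0,0),.7)
def edge(us,a,b,lv):
    o=[]
    for u in us:
        c=g[a:b,u]; i=np.where((c[:-1]<lv)&(c[1:]>=lv))[0]
        if len(i): i=i[-1]; o.append((u,a+i+(lv-c[i])/(c[i+1]-c[i])))
    return np.array(o)
def fit(o,z):
    w=ray(d,o[:,0],o[:,1],z)
    for _ in range(4):
        p=np.polyfit(w[:,1],w[:,0],1);r=w[:,0]-np.polyval(p,w[:,1]);w=w[abs(r)<=max(.0008,2*r.std())]
    return p,r.std()
B=edge(range(258,338,4),175,205,95);R=edge(range(390,545,5),90,125,130)
pf,s1=fit(B,.005);pr,s2=fit(R,0.)
print(pf,s1,pr,s2,'dist',np.polyval(pr,.062)-np.polyval(pf,.062),'ang',pf[0]-pr[0])
for v in (125,150):
    c=g[v,365:390];k=np.argmax(np.diff(c)); r=im[v,:,0]-im[v,:,1]; q=215+np.where(r[215:262]>60)[0].max()
    a=ray(d,365+k+.5,v,.014)[0];b=ray(d,q+.5,v,.016)[0];print('display end',a.round(4),'red side',b.round(4),b[1]-a[1])
# stop arm tips slope
for n,lo,hi in(('red',225,250),('blue',550,590)):pass
# other loose items, top view
a=load('top0');t=grab('top','t21')
df=cv2.absdiff(a['image'],t['image']).max(2); cv2.imwrite('pics/diff.png',np.where(df>40,255,0).astype(np.uint8))
cv2.imwrite('pics/t21c.png',cv2.resize(t['image'][140:300,180:480,::-1],None,fx=2.6,fy=2.6))
E
```

```text
[0.02234374 0.55156338] 9.715089235922889e-05 [0.02557933 0.63469384] 0.0002983399358838938 dist 0.08333106459272976 ang -0.003235588963055352
display end [0.6186 0.0049 0.014 ] red side [0.6207 0.1241 0.016 ] 0.1191785046083704
display end [0.5958 0.005  0.014 ] red side [0.598  0.1248 0.016 ] 0.11977084191323453
```

View pics/diff.png

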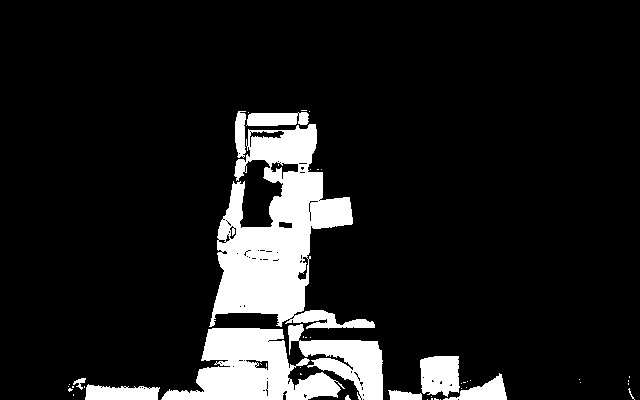

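The silhouette edge I used lies at z≈0.014, not 0.005. That correction takes the 83 mm down to about 81 mm, against 80. The angle is 0.003 rad, the end gap under 1 mm and the lid level. In the top-view difference only the arm and the scale have changed. The hand is clear, so I hand in.

```bash
python3 -c "
from h import *
st(); print(workorder.sign_off())"
```

```text
t 20.67 p [0.5683 0.0624 0.1481] yaw -0.017 tilt 0.31 F [ 0.  -0.3  0.1] w 0.0501
the job is handed in; nothing more can be done
None
```

I pushed the left-hand black scale with two spread fingertips until its long side met the rail. Then I slid it along by its display end, with the fingers closed, to the red stop. Last, I pressed the long side gently home twice (about 3 N and 6.6 N) and lifted the hand clear. I handed in at about 21 s; no verdict came back.

**Last checks on the scale:**
- **Rail side:** it is parallel to the rail within about 0.003 rad. The front side measured 83 mm from the rail face. That used the wrong edge height; corrected by estimate it is about 81 mm, against 80 mm ideal.
- **Red stop:** the display end is 119–120 mm from the stop's flat side and the scale is 119 mm long, so the gap is under 1 mm.
- **Level:** the lid is level at z = 0.022 m.

**Other things on the bench:** comparing the top view before and after, I saw no change except the scale and the arm. The jar, post and screwdriver were partly hidden by the arm in that view, and I only saw them standing or lying in the wrist view.

**What disagreed:**
- **Fingertips:** both cameras put them about 25 mm behind the TCP the robot reports, so I set the finger height from the images.
- **First seating:** before the two final presses, the scale was still about 0.02 rad off the rail.

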